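Load the sloped stamp tray, tall stamp last

TASK

Load the sloped tray for the counter: lay the closed ink pad tin and the small label roll flat in their bays first, and only when both are in, stand the tall self-inking stamp in the middle bay, so that it never stands in the way of the low things. Put each one down in its bay rather than dropping it, have the stamp standing square on the bay's floor before you let go of it, and leave the other things on the desk where they are.

Things in the scene. Friction and masses are not known exactly. Their poses are not given: they have to be found in the camera images.
- tray: grey plastic tray, 100 mm up the slope by 198 mm across, fixed on a steel stand, sloping 30 degrees to face the robot. Origin: about the middle of its floor's upper face, 44 mm above the desk. x points up the slope, away from the robot; y across to the left; z square out of the floor (30 degrees off vertical). Walls 4 mm thick, 12 mm high. Bays: left ink pad, middle stamp, right label roll
- pad_bay (a point): middle of the floor of the left bay, for the ink pad: 92 mm up the slope (x) by 58 mm across (y), 12 mm deep. Both its side walls (+y and -y) have a finger notch down to the floor, 46 mm long, at mid-length. Axes as the tray's
- stamp_bay (a point): middle of the floor of the middle bay, which takes the stamp: 78 mm up the slope (x) by 54 mm across (y), 12 mm deep, unbroken wall on the label roll's side. Axes as the tray's
- roll_bay (a point): middle of the floor of the right bay, for the label roll: 70 by 70 mm, 12 mm deep, unbroken walls all round (grip the roll more than 12 mm above its underside so that the fingers stay above the walls). Axes as the tray's
- ink_pad: closed ink pad: flat steel tin with a lid, 86 mm long (x) by 52 mm wide (y) by 20 mm high, about 0.14 kg, lying on the desk. Origin: centre of its underside; z up. It goes in the left bay with its length up the slope, either end up
- label_roll: small roll of white labels on a cardboard core, lying flat: 64 mm across, 38 mm high, about 0.16 kg. Origin: centre of its underside; z up (its axis). It goes in the right bay, lying flat on the bay's floor
- stamp: black self-inking stamp standing on its foot, 116 mm high, about 0.24 kg. Foot 72 (x) by 48 mm (y), 9 high; body 62 by 40 up to 53 mm, shoulder to 64, narrow neck; on top a block handle 44 (x) by 28 mm (y), 82 to 116 mm above the underside, to be held across its 28 mm. Origin: centre of the underside; z up. It stands on its foot in the middle bay, x along the slope, either end up
- wood_stamp: bystander: small hand stamp with a turned wooden handle, 40 by 26 mm foot, 73 mm high, standing on the desk. Origin: centre of its underside
- stapler: bystander: black stapler, 135 mm long (x), 36 mm wide, 53 mm high. Origin: centre of its underside
- big_roll: bystander: large roll of yellow barcode labels, 124 mm across, 56 mm high. Origin: centre of its underside
- pen_pot: bystander: dark steel pen pot, 76 mm across, 98 mm high, pens up to 151 mm. Origin: centre of its underside
- tape: bystander: black tape dispenser, 150 mm long (x), 60 mm wide, 76 mm high. Origin: centre of its underside
- calculator: bystander: grey pocket calculator lying flat in front of the tray, 120 mm (x) by 78 mm (y), 14 mm high. Origin: centre of its underside
Things that resemble listed ones, but are neither listed nor needed, are in the scene too. Leave any red or turquoise look-alike of the stamp alone.

How it is judged (in metres and radians):
On the way, in this order (a step that is already met when the one before it is completed fails the run):
1. the ink pad and the label roll both lie flat in their bays while the stamp is still away from the tray (over 120 mm from its bay) (x of ink_pad in the frame of pad_bay between -0.008 and 0.008 m and y of ink_pad in the frame of pad_bay between -0.008 and 0.008 m and z of ink_pad in the frame of pad_bay between -0.004 and 0.005 m and angle between the z axis of ink_pad and the z axis of pad_bay, either way round below 0.1 rad and angle between the x axis of ink_pad and the x axis of pad_bay, either way round below 0.14 rad and x of label_roll in the frame of roll_bay between -0.008 and 0.008 m and y of label_roll in the frame of roll_bay between -0.008 and 0.008 m and z of label_roll in the frame of roll_bay between -0.004 and 0.005 m and angle between the z axis of label_roll and the z axis of roll_bay, either way round below 0.1 rad and distance between stamp and stamp_bay above 0.12 m), for 0.2 s.
2. the stamp stands square on the floor of the middle bay while still held (within 5 mm of the floor and 6 degrees) (x of stamp in the frame of stamp_bay between -0.008 and 0.008 m and y of stamp in the frame of stamp_bay between -0.008 and 0.008 m and z of stamp in the frame of stamp_bay between -0.004 and 0.005 m and angle between the z axis of stamp and the z axis of stamp_bay, either way round below 0.1 rad and angle between the x axis of stamp and the x axis of stamp_bay, either way round below 0.14 rad and contact force between the fingers and stamp above 0.3 N), for 0.1 s.
At the end, for the whole second after the job is handed in: Ink pad in the left bay, label roll in the right, stamp standing in the middle: each within 8 mm of the bay's middle along x and y, underside on its floor (5 mm) and parallel to it (5.5 degrees), pad and stamp in line with the slope (8 degrees), at rest and let go (x of ink_pad in the frame of pad_bay between -0.008 and 0.008 m and y of ink_pad in the frame of pad_bay between -0.008 and 0.008 m and z of ink_pad in the frame of pad_bay between -0.004 and 0.005 m and angle between the z axis of ink_pad and the z axis of pad_bay, either way round below 0.1 rad and angle between the x axis of ink_pad and the x axis of pad_bay, either way round below 0.14 rad and x of label_roll in the frame of roll_bay between -0.008 and 0.008 m and y of label_roll in the frame of roll_bay between -0.008 and 0.008 m and z of label_roll in the frame of roll_bay between -0.004 and 0.005 m and angle between the z axis of label_roll and the z axis of roll_bay, either way round below 0.1 rad and x of stamp in the frame of stamp_bay between -0.008 and 0.008 m and y of stamp in the frame of stamp_bay between -0.008 and 0.008 m and z of stamp in the frame of stamp_bay between -0.004 and 0.005 m and angle between the z axis of stamp and the z axis of stamp_bay, either way round below 0.1 rad and angle between the x axis of stamp and the x axis of stamp_bay, either way round below 0.14 rad and linear speed of each of ink_pad, label_roll, stamp below 0.02 m/s); the robot touches nothing.
It fails at once if the ink pad, label roll or stamp is dropped, knocked over or thrown (faster than 0.45 m/s with no finger touching it, as after a fall of 10 mm or more) ((linear speed of ink_pad above 0.45 m/s and contact force between the fingers and ink_pad below 0.02 N) or (linear speed of label_roll above 0.45 m/s and contact force between the fingers and label_roll below 0.02 N) or (linear speed of stamp above 0.45 m/s and contact force between the fingers and stamp below 0.02 N)).
It fails at once if another thing on the desk is shifted by more than 25 mm or tipped over (distance of any of wood_stamp, stapler, big_roll, pen_pot, tape, calculator from where it was at the start of the episode above 0.025 m or angle between any of wood_stamp, stapler, big_roll, pen_pot, tape, calculator's own z axis and vertical above 0.35 rad).
It also fails if it takes over 72 s, if anything falls off the work surface, if the arm or the gripper's body presses on something with over 40 N, if the wrist force passes 120 N, or if a joint passes its speed limit or range.

ROBOT

A 7-joint arm with a two-finger parallel gripper is mounted at the origin on the work surface. World frame = base frame: x ahead of the robot, y to its left, z up, the work surface at z = 0. Lengths are in mm, angles in rad, forces in N, time in s.
With the tool pointing down it reaches from about 425 to 950 mm from the base axis. Payload 4.7 kg.
Tool frame: the origin (TCP) lies on the centre line of the jaws, within the pads' length; the fingertips stand 14 mm ahead of it and the grasp point (between the pads) lies 5 mm behind it; z points along the fingers, y is the line along which they close (so a half turn about z gives the same grasp; the last joint's range is limited). The gripper opens to 87 mm and grips with 3 to 60 N. Pads are 19 mm wide; open, the fingers measure 117 mm over their backs; the gripper's body (75 mm by 190 mm) begins 51 mm behind the grasp point.
Start: joints at [1.278, 0.469, -0.049, 1.532, 0.024, 1.141, -0.082], TCP at [176.053, -651.654, 236.573] pointing down, gripper open.
Joint ranges: [-2.59, 2.59], [-0.33, 1.99], [-1.39, 1.29], [0.1, 2.45], [-1.04, 4.18], [0.21, 1.99], [-2.66, 2.66]. Speed limits (rad/s): [2.57, 2.57, 3.14, 3.14, 3.14, 3.14, 3.14].

INTERFACE

Orientations are given as a unit quaternion [x, y, z, w].
In Python, from rig import sense, get_image, job_done gives the robot as it stands.
- The arm moves only by the tool move_arm, never from a script. Its argument "rows" is a list of rows, each an object with "linear": the shift along the world's x, y, z as a fraction of full scale, a list of three; "dr": the turn, a rotation vector about the world's x, y, z as a fraction of full scale, a list of three; "hand": the closure, from 0 (fully open) to 1 (shut). In form: [{"linear": [x, y, z], "dr": [wx, wy, wz], "hand": hand}, ...]. A call has 1 to 12 rows; each row shifts and turns the commanded pose from where the row before left it; what a row does not reach is not made up. Full scale, the value 1, is 0.75 m for a shift and 90 degrees for a turn. A row lasts 1/8 s, in which the tool goes at most 62.5 mm and 10.7 degrees, less where a joint would pass 70% of its speed; a pose out of reach is approached as far as the arm can. A call with a number of a shift or a turn outside -1 to 1 is refused whole. A call with a gripper value outside its range is refused whole. The fingers move at their own pace and stop on an object; the grip force is fixed at half the most. Time passes only in rows, so rows that do not move let the fingers close. It gives the time, the measured TCP pose, the force, the opening and the grip force at its end, in the units of the state.
- sense(): the state, without advancing time (a new reading comes with each control period).
- get_image(name): name is "scene" or "top" or "wrist"; returns a dict with "img" (480x640x3 uint8, blue, green, red), "camera_matrix" (3x3 intrinsics, pixels), "R" (3x3) and "t" (3): a world point X has camera coordinates R X + t. Camera axes: x right, y down, z forward; pixel columns grow to the right and rows downward; lengths in mm; the calibration is good to about 2 mm. A picture is of the moment at which its call begins. There is no depth.
- job_done(): hands the job in; it is judged then, once.
The state is a dict: "time": time; "joint_pos": joint angles; "joint_velocities": joint speeds; "tau": joint torques, N m; "ee_pos": TCP position; "orientation": TCP orientation; "ft_force": force on the tool from outside, world axes, zero at the start; "ft_torque": the same for the moment, N m; "gripper_width": opening from 0.0 (shut) to 1.0 (fully open); "grip_force": force on a finger pad.
Only numpy, scipy, OpenCV 4.12 (cv2) and the standard library are available. Lean on these libraries where they do the work, as an engineer would, in place of code of your own. Each camera call takes 0.05 s, during which the arm holds its last target. There are 200 camera calls.

## Working session

There is one attempt and no reset: what is moved stays moved. The work goes in short steps, Python scripts to look and compute and a tool call to move; the robot and the scene stay as the last step left them, time stands still between calls to the robot, and variables do not carry over. Pictures are saved under pics/ and viewed, at most 10 in all, crops included, and the job is handed in when it is done.

Besides the shell and the picture viewer there is one more tool, called after ">>>" as name(argument=value, ...) on one line, values as JSON. move_arm: Moves the arm, as the interface text tells. Shift numbers are shares of 0.75 m and turn numbers shares of 90 degrees, none past 1 either way. Its arguments: {"type":"object","properties":{"rows":{"type":"array"}},"required":["rows"]}

```bash
mkdir -p pics
cat > h.py <<'E'
import numpy as np, cv2, pickle
from rig import sense, get_image, job_done
def snap(name, fn=None):
    d=get_image(name); 
    for k in("camera_matrix","R","t"): d[k]=np.array(d[k],float)
    if fn: cv2.imwrite(f"pics/{fn}.png",d["img"]); pickle.dump(d,open(f"pics/{fn}.pkl","wb"))
    return d
def load(fn): return pickle.load(open(f"pics/{fn}.pkl","rb"))
def ray(d,px):
    c=-d["R"].T@d["t"].ravel(); v=d["R"].T@np.linalg.solve(d["camera_matrix"],np.array([px[0],px[1],1.]))
    return c,v/np.linalg.norm(v)
def onz(d,px,z):
    c,v=ray(d,px); return c+v*(z-c[2])/v[2]
def tri(ds,pxs):
    A=np.zeros((3,3));b=np.zeros(3);rs=[ray(d,p) for d,p in zip(ds,pxs)]
    for c,v in rs:
        P=np.eye(3)-np.outer(v,v);A+=P;b+=P@c
    X=np.linalg.solve(A,b); return X,[np.linalg.norm((np.eye(3)-np.outer(v,v))@(X-c)) for c,v in rs]
def proj(d,X):
    p=d["camera_matrix"]@(d["R"]@np.asarray(X,float)+d["t"].ravel()); return p[:2]/p[2]
E
python3 - <<'E'
from h import *
np.set_printoptions(precision=3,suppress=True)
for n in("scene","top","wrist"):
    d=snap(n,n+"0"); print(n,-d["R"].T@d["t"].ravel(),(d["R"][2]))
s=sense();print(s["time"],s["ee_pos"],s["orientation"],s["gripper_width"])
E
```

```text
scene [1232.005  -18.914  753.999] [-0.694 -0.057 -0.718]
top [ 293.394  -74.859 1247.66 ] [ 0.22   0.01  -0.975]
wrist [ 240.149 -635.245  383.488] [-0.234 -0.061 -0.97 ]
0.15 [ 175.91  -651.228  235.76 ] [ 0.991  0.132 -0.    -0.001] 0.9990894216101842
```

View pics/top0.png

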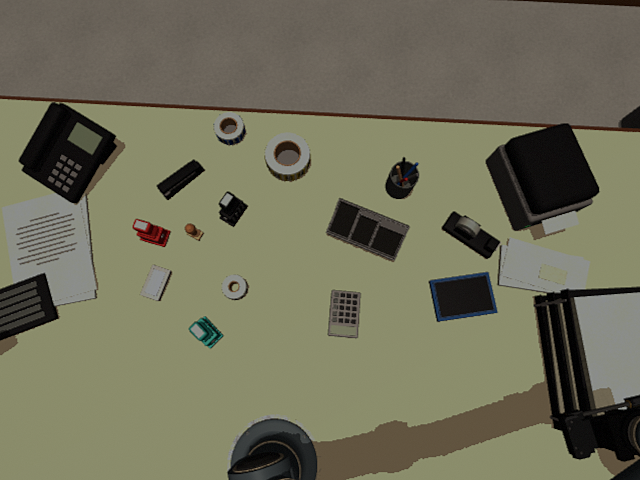

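View pics/scene0.png

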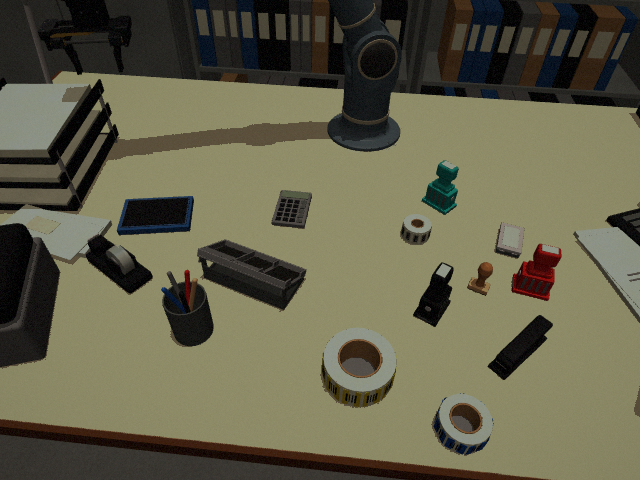

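The top view shows the tray at (368,229), pad tin (156,282), small roll (234,288), black stamp (232,208), with the wood stamp nearby at (194,231). The scene view shows the same things at (250,270), (510,238), (416,229) and (435,293).

Run:
```python
from h import *
np.set_printoptions(precision=1,suppress=True)
t=load("top0");s=load("scene0");w=load("wrist0")
print(t["camera_matrix"],w["camera_matrix"])
for n,a,b in [("tray",(368,229),(252,268)),("pad",(156,282),(510,238)),("roll",(234,288),(416,227)),("stamp",(230,197),(442,272)),("wood",(191,228),(484,272)),("teal",(203,330),(446,178))]:
    print(n,tri([t,s],[a,b]), onz(t,a,20))
# wrist cam offset in tool frame
from scipy.spatial.transform import Rotation as Ro
S=sense();Rt=Ro.from_quat(S["orientation"]).as_matrix()
c=-w["R"].T@w["t"]; print("cam in tool",Rt.T@(c-S["ee_pos"]),"\n",Rt.T@w["R"].T); print("tool",Rt)
```

```text
[[466.2   0.  311.9]
 [  0.  466.2 239.8]
 [  0.    0.    1. ]] [[350.5   0.  319.5]
 [  0.  350.5 238.1]
 [  0.    0.    1. ]]
tray (array([ 604.7, -209.3,   35. ]), [np.float64(1.653872374375637), np.float64(1.6538723743756298)]) [ 608.9 -212.7   20. ]
pad (array([433.3, 343.8,  16.6]), [np.float64(0.10117787845530207), np.float64(0.10117787845530128)]) [432.9 342.8  20. ]
roll (array([428.3, 134.1,  22.7]), [np.float64(0.9557426925275077), np.float64(0.9557426925274245)]) [428.6 135.5  20. ]
stamp (array([647.9, 152.6, 118.1]), [np.float64(2.3643449922648214), np.float64(2.3643449922647704)]) [678.3 169.8  20. ]
wood (array([577. , 257.5,  51.9]), [np.float64(0.6416344832176634), np.float64(0.6416344832177585)]) [584.6 267.1  20. ]
teal (array([314.9, 194.9,  80.6]), [np.float64(3.2313801804630558), np.float64(3.2313801804631264)]) [315.8 205.5  20. ]
cam in tool [  66.2    1.1 -147.7] 
 [[-0.  -1.  -0.2]
 [ 1.   0.  -0. ]
 [ 0.  -0.2  1. ]]
tool [[ 1.   0.3 -0. ]
 [ 0.3 -1.   0. ]
 [-0.  -0.  -1. ]]
```

```bash
cat >> h.py <<'E'
from scipy.spatial.transform import Rotation as Ro
def trayR(yaw,slope=30):
    return Ro.from_euler('z',yaw,degrees=True)*Ro.from_euler('y',-slope,degrees=True)
def toolR(yaw,slope=0): # tool x = frame x, tool z = -frame z
    return trayR(yaw,slope)*Ro.from_euler('x',180,degrees=True)
def delta(P,R,n=None):
    "print fractions to go to TCP P (mm), rotation R"
    S=sense();d=(np.array(P)-S["ee_pos"])/750;r=(R*Ro.from_quat(S["orientation"]).inv()).as_rotvec()/(np.pi/2)
    n=n or int(np.ceil(max(np.linalg.norm(d)/.0833,np.linalg.norm(r)/.118)))
    print("n",n,"tot",np.round(d,4),np.round(r,4),"per row",np.round(d/n,4),np.round(r/n,4))
E
python3 - <<'E'
from h import *
t=load("top0");s=load("scene0")
print(proj(t,[176,-651,236]))
print(tri([t,s],[(537,294),(103,82)]))
z=trayR(-28).as_matrix()[:,2]
delta(np.array([600,-207,44])+150*z,toolR(-28,30))
E
```

```text
[588.30529121 419.76819414]
(array([ 415.94560997, -513.98510104,  321.49663582]), [np.float64(3.810582500188664), np.float64(3.8105825001887927)])
n 10 tot [ 0.4772  0.6393 -0.0825] [-0.0392 -0.339  -0.4681] per row [ 0.0477  0.0639 -0.0082] [-0.0039 -0.0339 -0.0468]
```

>>> move_arm(rows=[{"linear": [0,0.08,0.02],"dr": [-0.0033,-0.0283,-0.039],"hand": 0},{"linear": [0,0.08,0.02],"dr": [-0.0033,-0.0283,-0.039],"hand": 0},{"linear": [0,0.08,0.02],"dr": [-0.0033,-0.0283,-0.039],"hand": 0},{"linear": [0,0.08,0.02],"dr": [-0.0033,-0.0283,-0.039],"hand": 0},{"linear": [0.06,0.04,-0.02],"dr": [-0.0033,-0.0283,-0.039],"hand": 0},{"linear": [0.06,0.04,-0.02],"dr": [-0.0033,-0.0283,-0.039],"hand": 0},{"linear": [0.06,0.04,-0.02],"dr": [-0.0033,-0.0283,-0.039],"hand": 0},{"linear": [0.06,0.04,-0.02],"dr": [-0.0033,-0.0283,-0.039],"hand": 0},{"linear": [0.06,0.04,-0.02],"dr": [-0.0033,-0.0283,-0.039],"hand": 0},{"linear": [0.06,0.04,-0.02],"dr": [-0.0033,-0.0283,-0.039],"hand": 0},{"linear": [0.06,0.04,-0.02],"dr": [-0.0033,-0.0283,-0.039],"hand": 0},{"linear": [0.06,0.04,-0.02],"dr": [-0.0033,-0.0283,-0.039],"hand": 0}])

```text
time: 1.65
ee_pos: [481.2, -212.4, 192.4]
orientation: [0.952, -0.204, 0.221, 0.065]
ft_force: [0.1, -0.2, -0.2]
gripper_width: 1.002
grip_force: 0.0
```

Run:
```python
from h import *
snap("wrist","w1");S=sense();print(S["time"],S["ee_pos"],S["joint_velocities"])
z=trayR(-28).as_matrix()[:,2]
delta(np.array([600,-207,44])+150*z,toolR(-28,30))
```

```text
1.7 [ 484.26784349 -208.57337208  191.83113219] [ 0.06475699 -0.03382714 -0.02161561  0.00495935 -0.23900058  0.03822479
  0.44372877]
n 2 tot [ 0.066   0.049  -0.0239] [ 0.0006 -0.0416 -0.0397] per row [ 0.033   0.0245 -0.012 ] [ 0.0003 -0.0208 -0.0199]
```

View pics/w1.png

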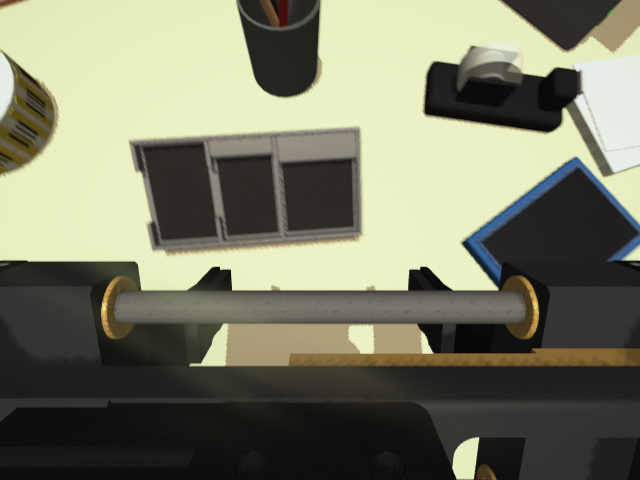

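The wrist view shows the tray: outer rim corners at about (131,141), (359,128), (361,237) and (154,250). The notched pad bay is on the left, and the middle and right bays have light filler at the upslope end. Next a second view shifted along the tray.

>>> move_arm(rows=[{"linear": [0.05,0.05,0],"dr": [0,-0.021,-0.02],"hand": 0},{"linear": [0.05,0.05,0],"dr": [0,-0.021,-0.02],"hand": 0},{"linear": [0,0,0],"dr": [0,0,0],"hand": 0}])

```text
time: 2.08
ee_pos: [553.5, -137.8, 193.0]
orientation: [0.939, -0.228, 0.249, 0.063]
ft_force: [-1.2, 0.1, -0.1]
gripper_width: 0.999
grip_force: 0.0
```

Run:
```python
from h import *
np.set_printoptions(precision=1,suppress=True)
snap("wrist","w2");S=sense();print(S["time"],S["ee_pos"],S["joint_velocities"].__class__)
a,b=load("w1"),load("w2")
# tray mask: not bright desk, the component under the approx tray centre
for d in(a,b):
    hsv=cv2.cvtColor(d["img"],cv2.COLOR_BGR2HSV)
    m=((hsv[...,1]<50)&(hsv[...,2]<215)).astype(np.uint8)
    m[260:]=0
    m=cv2.morphologyEx(m,cv2.MORPH_OPEN,np.ones((3,3)))
    p=proj(d,[604,-208,45]);n,l,st,c=cv2.connectedComponentsWithStats(m)
    k=l[int(p[1])-8:int(p[1])+8,int(p[0])-8:int(p[0])+8];k=np.bincount(k[k>0]).argmax()
    cs,_=cv2.findContours((l==k).astype(np.uint8),cv2.RETR_EXTERNAL,cv2.CHAIN_APPROX_NONE)
    h=cv2.convexHull(max(cs,key=cv2.contourArea));q=cv2.approxPolyDP(h,12,True)[:,0]
    print(p,st[k],q.tolist(),cv2.minAreaRect(h))
```

```text
2.125 [ 551.5 -140.7  192.5] <class 'numpy.ndarray'>
[254.3 187.9] [  130   127   232   123 19559] [[359, 127], [360, 235], [152, 249], [130, 141]] ((247.74169921875, 188.78111267089844), (112.0147476196289, 230.18124389648438), 86.49646759033203)
[360.8 232.5] [  246   168   227    92 14568] [[472, 169], [472, 259], [258, 259], [248, 194]] ((359.0, 213.49996948242188), (225.99996948242188, 90.99998474121094), -0.0)
```

View pics/w2.png

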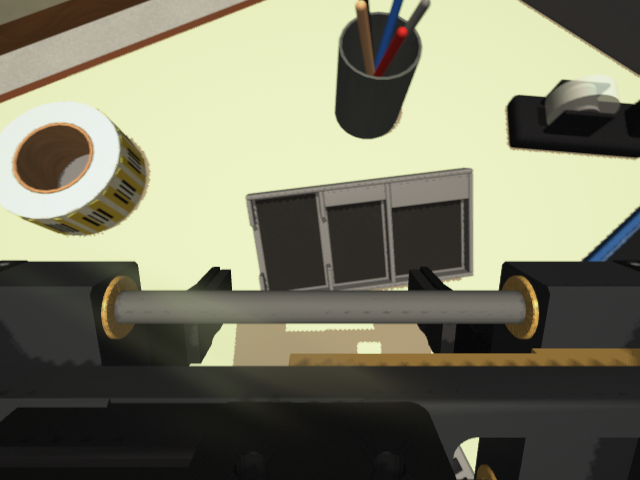

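Run:
```python
from h import *
np.set_printoptions(precision=2,suppress=True)
a,b=load("w1"),load("w2")
hsv=cv2.cvtColor(b["img"],cv2.COLOR_BGR2HSV)
m=((hsv[...,1]<50)&(hsv[...,2]<215)).astype(np.uint8)
roi=np.zeros_like(m);roi[150:287,235:490]=1;m=cv2.morphologyEx(m*roi,cv2.MORPH_OPEN,np.ones((3,3)))
cs,_=cv2.findContours(m,cv2.RETR_EXTERNAL,cv2.CHAIN_APPROX_NONE)
h=cv2.convexHull(max(cs,key=cv2.contourArea));q=cv2.approxPolyDP(h,6,True)[:,0];print(q.tolist())
g=lambda p:min(q.tolist(),key=lambda v:np.hypot(v[0]-p[0],v[1]-p[1]))
UL,UR,LR=[tri([a,b],[A,g(B)]) for A,B in [((130.5,141),(248,195)),((359.5,127.5),(472,169)),((360.5,236),(473,273))]]
for c in(UL,UR,LR):print(c)
UL,UR,LR=UL[0],UR[0],LR[0]
y=(UL-UR);print("len y",np.linalg.norm(y),"len x",np.linalg.norm(UR-LR))
y/=np.linalg.norm(y);x=UR-LR;x-=y*(x@y);x/=np.linalg.norm(x);z=np.cross(x,y)
print("x",x,"y",y,"z",z,"slope",np.degrees(np.arcsin(x[2])),"yaw",np.degrees(np.arctan2(-y[0],y[1])))
C=(UL+LR)/2;print("rim centre",C,"floor",C-12*z)
# bay edges: profile of dark through rim plane, w1: inner/filler edges
def onp(d,p):
    c,v=ray(d,p);X=c+v*(((C-c)@z)/(v@z));return (X-C)@np.stack([x,y]).T
print("LL",onp(a,(152,249)))
for d,n in((a,"w1"),(b,"w2")):
    gr=cv2.cvtColor(d["img"],cv2.COLOR_BGR2GRAY)
    for yy in(66,6,-60):
        xs=np.arange(-52,53,1.);pts=[proj(d,C+x*s+y*yy) for s in xs]
        v=[gr[int(round(p[1])),int(round(p[0]))] for p in pts]
        e=[(float(xs[i]),int(v[i]),int(v[i+2])) for i in range(len(v)-2) if (v[i]<60)!=(v[i+1]<60)]
        print(n,"y",yy,e)
```

```text
[[472, 169], [472, 275], [442, 286], [260, 286], [248, 194]]
(array([ 666.75, -130.94,   85.28]), [np.float64(0.5591351872012678), np.float64(0.5591351872013484)])
(array([ 601.94, -309.53,   84.44]), [np.float64(0.21921700044207562), np.float64(0.21921700044197176)])
(array([ 523.55, -279.82,   38.37]), [np.float64(0.27464117596659215), np.float64(0.2746411759665921)])
len y 189.97977725966064 len x 95.65694067888771
x [ 0.82 -0.3   0.48] y [0.34 0.94 0.  ] z [-0.45  0.16  0.88] slope 28.793635944939652 yaw -19.94472274632983
rim centre [ 595.15 -205.38   61.83] floor [ 600.6  -207.31   51.31]
LL [-46.25  94.6 ]
w1 y 66 [(-38.0, 66, 41), (42.0, 41, 85)]
w1 y 6 [(-38.0, 61, 41), (29.0, 48, 89)]
w1 y -60 [(-38.0, 70, 43), (22.0, 45, 100)]
w2 y 66 [(-39.0, 92, 43), (42.0, 26, 101)]
w2 y 6 [(-39.0, 98, 42), (30.0, 28, 136)]
w2 y -60 [(-43.0, 37, 90), (-38.0, 88, 44), (23.0, 40, 133)]
```

Run:
```python
from h import *
np.set_printoptions(precision=2,suppress=True)
a,b,t,s=load("w1"),load("w2"),load("top0"),load("scene0")
q={}
for d,n,r in((t,"t",(325,195,412,263)),(s,"s",(190,235,310,310))):
    hsv=cv2.cvtColor(d["img"],cv2.COLOR_BGR2HSV);print(n,hsv[r[1]+2,r[0]+3],hsv[int((r[1]+r[3])/2),int((r[0]+r[2])/2)])
    m=((hsv[...,1]<45)|(hsv[...,2]<70)).astype(np.uint8);roi=np.zeros_like(m);roi[r[1]:r[3],r[0]:r[2]]=1;m*=roi
    nn,l,st,_=cv2.connectedComponentsWithStats(m);k=1+st[1:,4].argmax()
    cs,_=cv2.findContours((l==k).astype(np.uint8),cv2.RETR_EXTERNAL,cv2.CHAIN_APPROX_NONE)
    h=cv2.convexHull(max(cs,key=cv2.contourArea));p=cv2.approxPolyDP(h,4,True)[:,0];q[n]=p;print(n,p.tolist())
    for nm,X in (("UL",(666.75,-130.94,85.28)),("UR",(601.94,-309.53,84.44)),("LR",(523.55,-279.8,38.4))):print(nm,proj(d,X))
cv2.imwrite("pics/crop1.png",np.hstack([cv2.resize(i,(400,320),interpolation=cv2.INTER_CUBIC) for i in(t["img"][190:270,320:420],s["img"][230:310,200:300])]))
```

```text
t [ 32  61 141] [15 60 17]
t [[408, 226], [394, 259], [326, 232], [340, 198]]
UL [340.31 199.7 ]
UR [408.53 227.58]
LR [393.36 260.07]
s [ 28  67 144] [17 30 60]
s [[198, 249], [226, 240], [305, 273], [282, 309], [204, 277]]
UL [283.79 278.17]
UR [199.26 245.84]
LR [226.34 236.25]
```

View pics/crop1.png

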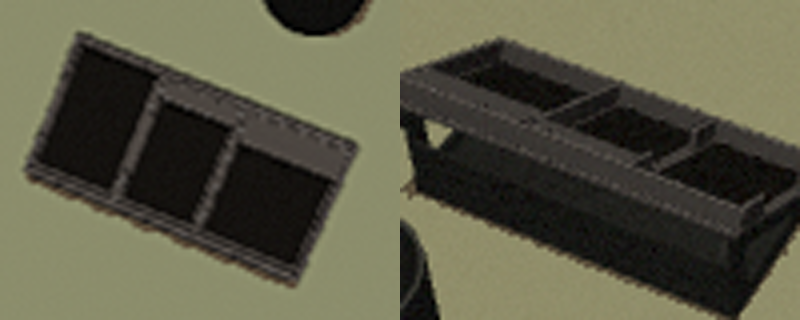

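Run:
```python
from h import *
np.set_printoptions(precision=2,suppress=True)
a,b,t,s=load("w1"),load("w2"),load("top0"),load("scene0")
V={"UL":[(130.5,141),(248,194.5),(340,198),(285.3,282)],"UR":[(359.5,127.5),(472,169),(408,226),(198.5,248.7)],"LR":[(360.5,236),(472.5,274),(394,259),(225.7,240)],"LL":[(152,249),None,(326,232),(305,273)]}
for use in((0,1,2,3),(2,3),(0,2,3),(1,2,3)):
    P={}
    for k,v in V.items():
        i=[j for j in use if v[j] is not None]
        P[k],r=tri([[a,b,t,s][j] for j in i],[v[j] for j in i]);
        print(k,P[k],np.round(r,1),end=" ")
    C=sum(P.values())/4;y=P["UL"]-P["UR"]+P["LL"]-P["LR"];x=P["UL"]-P["LL"]+P["UR"]-P["LR"]
    print("\n",use,"C",C,"len",np.linalg.norm(y)/2,np.linalg.norm(x)/2,"yaw",np.degrees(np.arctan2(-y[0],y[1])),"slope",np.degrees(np.arcsin(x[2]/np.linalg.norm(x))),"ytilt",np.degrees(np.arcsin(y[2]/np.linalg.norm(y))))
```

```text
UL [ 671.05 -129.49   79.27] [0.8 2.  2.2 1.8] UR [ 604.85 -310.8    80.15] [0.9 2.5 3.  0.7] LR [ 525.7  -282.55   30.52] [1.6 2.6 2.3 1.5] LL [594.53 -98.93  23.28] [1.9 1.2 1.6] 
 (0, 1, 2, 3) C [ 599.04 -205.44   53.3 ] len 194.59462211543246 98.55023900809378 yaw -20.306339358132984 slope 32.40447871563968 ytilt -1.1954065847451545
UL [ 672.43 -128.77   81.38] [1.4 1.4] UR [ 607.05 -309.41   81.46] [0.7 0.7] LR [ 527.78 -281.92   31.05] [0.8 0.8] LL [593.82 -99.85  21.29] [0.6 0.6] 
 (2, 3) C [ 600.27 -204.98   53.8 ] len 192.95414404748428 100.39753393626032 yaw -19.917243558528682 slope 33.39070461507045 ytilt -1.460993145889076
UL [ 671.57 -128.92   79.7 ] [1.2 2.  1.4] UR [ 605.78 -310.41   79.98] [1.8 2.  0.3] LR [ 526.37 -282.08   29.69] [1.8 2.  0.4] LL [594.53 -98.93  23.28] [1.9 1.2 1.6] 
 (0, 2, 3) C [ 599.56 -205.09   53.16] len 194.26423503866437 99.07705204514413 yaw -20.171283096260233 slope 32.587669341079554 ytilt -0.9871382472091175
UL [ 671.24 -129.67   79.46] [2.1 2.  2. ] UR [ 605.14 -310.42   80.59] [2.9 2.5 0.8] LR [ 526.23 -282.72   31.11] [2.7 1.7 1.7] LL [593.82 -99.85  21.29] [0.6 0.6] 
 (1, 2, 3) C [ 599.11 -205.66   53.11] len 193.78973922125328 99.17174912106685 yaw -20.186502859534052 slope 32.87399362393206 ytilt -1.6184086740990853
```

Run:
```python
from h import *
np.set_printoptions(precision=1,suppress=True)
t,s=load("top0"),load("scene0")
for nm,r,z in(("pad",(130,255,182,308),20),("roll",(215,270,255,305),38)):
    hsv=cv2.cvtColor(t["img"],cv2.COLOR_BGR2HSV)
    m=((hsv[...,1]<45)).astype(np.uint8);roi=np.zeros_like(m);roi[r[1]:r[3],r[0]:r[2]]=1;m*=roi
    nn,l,st,_=cv2.connectedComponentsWithStats(m);k=1+st[1:,4].argmax()
    cs,_=cv2.findContours((l==k).astype(np.uint8),cv2.RETR_EXTERNAL,cv2.CHAIN_APPROX_NONE)
    h=cv2.convexHull(max(cs,key=cv2.contourArea))[:,0].astype(np.float32)
    W=np.array([onz(t,p,z)[:2] for p in h],np.float32);print(nm,cv2.minAreaRect(W),np.round(cv2.boxPoints(cv2.minAreaRect(W))).tolist())
delta([415,335,190],toolR(20,0))
```

```text
pad ((432.1314392089844, 344.9868469238281), (54.03701400756836, 85.39208984375), 74.97114562988281) [[384.0, 330.0], [466.0, 308.0], [480.0, 360.0], [398.0, 382.0]]
roll ((431.3612976074219, 133.52886962890625), (63.78187942504883, 63.27555465698242), 49.383453369140625) [[387.0, 130.0], [435.0, 89.0], [476.0, 137.0], [428.0, 178.0]]
n 8 tot [-0.2  0.6 -0. ] [0.  0.3 0.5] per row [-0.   0.1 -0. ] [0.  0.  0.1]
```

Run:
```python
from h import *
np.set_printoptions(precision=3,suppress=True)
S=sense();print(S["joint_pos"],S["ee_pos"],Ro.from_quat(S["orientation"]).as_euler('ZYX',degrees=True))
delta([415,335,190],toolR(-15,0),9)
```

```text
[ 0.397  0.193 -0.368  2.168  0.756  0.419 -2.642] [ 551.508 -140.745  192.495] [-27.453 -29.628 179.552]
n 9 tot [-0.182  0.634 -0.003] [0.124 0.306 0.137] per row [-0.02  0.07 -0.  ] [0.014 0.034 0.015]
```

Run:
```python
from h import *
np.set_printoptions(precision=4,suppress=True)
delta([530,120,210],toolR(65,0),9)
r=(toolR(165)*toolR(65).inv()).as_rotvec();print(r/(np.pi/2)/10,(np.array([509,324,210])-[530,120,210])/750/10)
```

```text
n 9 tot [-0.0287  0.3477  0.0233] [-0.113   0.3494  1.0034] per row [-0.0032  0.0386  0.0026] [-0.0126  0.0388  0.1115]
[0.     0.     0.1111] [-0.0028  0.0272  0.    ]
```

>>> move_arm(rows=[{"linear": [-0.003,0.035,0.0023],"dr": [-0.0113,0.035,0.1],"hand": 0},{"linear": [-0.003,0.035,0.0023],"dr": [-0.0113,0.035,0.1],"hand": 0},{"linear": [-0.003,0.035,0.0023],"dr": [-0.0113,0.035,0.1],"hand": 0},{"linear": [-0.003,0.035,0.0023],"dr": [-0.0113,0.035,0.1],"hand": 0},{"linear": [-0.003,0.035,0.0023],"dr": [-0.0113,0.035,0.1],"hand": 0},{"linear": [-0.003,0.035,0.0023],"dr": [-0.0113,0.035,0.1],"hand": 0},{"linear": [-0.003,0.035,0.0023],"dr": [-0.0113,0.035,0.1],"hand": 0},{"linear": [-0.003,0.035,0.0023],"dr": [-0.0113,0.035,0.1],"hand": 0},{"linear": [-0.003,0.035,0.0023],"dr": [-0.0113,0.035,0.1],"hand": 0},{"linear": [-0.003,0.035,0.0023],"dr": [-0.0113,0.035,0.1],"hand": 0}])

```text
time: 3.38
ee_pos: [527.8, 117.4, 209.9]
orientation: [0.846, 0.534, -0.001, 0.001]
ft_force: [-0.3, 0.5, 0.0]
gripper_width: 0.997
grip_force: 0.0
```

>>> move_arm(rows=[{"linear": [-0.003,0.03,0],"dr": [0,0,0.11],"hand": 0},{"linear": [-0.003,0.03,0],"dr": [0,0,0.11],"hand": 0},{"linear": [-0.003,0.03,0],"dr": [0,0,0.11],"hand": 0},{"linear": [-0.003,0.03,0],"dr": [0,0,0.11],"hand": 0},{"linear": [-0.003,0.03,0],"dr": [0,0,0.11],"hand": 0},{"linear": [-0.003,0.03,0],"dr": [0,0,0.11],"hand": 0},{"linear": [-0.003,0.03,0],"dr": [0,0,0.11],"hand": 0},{"linear": [-0.003,0.03,0],"dr": [0,0,0.11],"hand": 0},{"linear": [-0.003,0.03,0],"dr": [0,0,0.11],"hand": 0},{"linear": [0,0,0],"dr": [0,0,0.12],"hand": 0},{"linear": [0,0,0],"dr": [0,0,0],"hand": 0}])

```text
time: 4.75
ee_pos: [508.2, 319.8, 209.2]
orientation: [0.139, 0.99, 0.001, -0.0]
ft_force: [-0.2, 0.4, -1.4]
gripper_width: 1.002
grip_force: 0.0
```

Run:
```python
from h import *
np.set_printoptions(precision=3,suppress=True)
d=snap("wrist","w3");S=sense();print(S["time"],S["joint_pos"],S["ee_pos"],Ro.from_quat(S["orientation"]).as_euler('ZYX',degrees=True))
print(proj(d,[432,345,20]))
```

```text
4.8 [ 0.198  0.723 -1.283  1.704  0.723  1.279  0.048] [508.322 319.823 209.367] [163.997  -0.033 179.862]
[323.299 133.541]
```

View pics/w3.png

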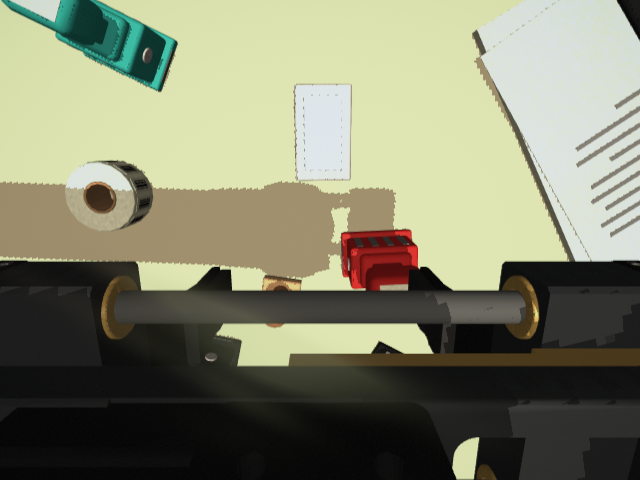

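The pad tin is seen from above at (322,132), the small roll at (105,195); the red stamp (380,260) stands close to the pad's far end.

```bash
cat >> h.py <<'E'
def quad(d,r,cond,eps=5):
    hsv=cv2.cvtColor(d["img"],cv2.COLOR_BGR2HSV).astype(int)
    m=cond(hsv).astype(np.uint8);roi=np.zeros_like(m);roi[r[1]:r[3],r[0]:r[2]]=1;m*=roi
    nn,l,st,_=cv2.connectedComponentsWithStats(m);k=1+st[1:,4].argmax()
    cs,_=cv2.findContours((l==k).astype(np.uint8),cv2.RETR_EXTERNAL,cv2.CHAIN_APPROX_NONE)
    return cv2.convexHull(max(cs,key=cv2.contourArea))[:,0].astype(np.float32)
E
python3 - <<'E'
from h import *
np.set_printoptions(precision=1,suppress=True)
w,t,s=load("w3"),load("top0"),load("scene0")
c=lambda h:(h[...,1]<32)
hw=quad(w,(270,60,375,200),c);hs=quad(s,(490,215,530,260),lambda h:h[...,1]<40);ht=quad(t,(130,255,182,308),lambda h:h[...,1]<45)
R=[cv2.minAreaRect(x) for x in(hw,ht,hs)];print(R)
print("c",tri([w,t],[R[0][0],R[1][0]]),tri([w,s],[R[0][0],R[2][0]]))
W=np.array([onz(w,p,19)[:2] for p in hw],np.float32);m=cv2.minAreaRect(W);print(m,cv2.boxPoints(m))
print(w["img"][300//2,320],)
E
```

```text
[((322.5, 131.5), (95.0, 55.0), 90.0), ((155.0016632080078, 282.21807861328125), (20.08245277404785, 33.36278533935547), 21.370620727539062), ((510.0192565917969, 239.9038543701172), (24.71063232421875, 30.398000717163086), 11.309932708740234)]
c (array([431. , 344.3,  24.2]), [np.float64(0.8332643189567884), np.float64(0.8332643189566373)]) (array([429.9, 346. ,   7.9]), [np.float64(0.9999114422230294), np.float64(0.9999114422230507)])
((431.327880859375, 344.4469299316406), (50.3416748046875, 84.25943756103516), 74.24458312988281) [[383.9 331.7]
 [465.  308.8]
 [478.7 357.2]
 [397.6 380.1]]
[235 230 223]
```

>>> move_arm(rows=[{"linear": [-0.0342,0.011,-0.05],"dr": [0,0,0],"hand": 0},{"linear": [-0.0342,0.011,-0.06],"dr": [0,0,0],"hand": 0},{"linear": [-0.0342,0.011,-0.06],"dr": [0,0,0],"hand": 0},{"linear": [0,0,-0.03],"dr": [0,0,0],"hand": 0},{"linear": [0,0,-0.03],"dr": [0,0,0],"hand": 0},{"linear": [0,0,-0.015],"dr": [0,0,0],"hand": 0},{"linear": [0,0,0],"dr": [0,0,0],"hand": 0},{"linear": [0,0,0],"dr": [0,0,0],"hand": 0}])

```text
time: 5.8
ee_pos: [431.6, 346.8, 27.1]
orientation: [0.137, 0.991, 0.003, 0.001]
ft_force: [0.3, -0.2, -0.0]
gripper_width: 0.997
grip_force: 0.0
```

>>> move_arm(rows=[{"linear": [0,-0.0032,-0.0133],"dr": [0,0,0],"hand": 0},{"linear": [0,0,0],"dr": [0,0,0],"hand": 0},{"linear": [0,0,0],"dr": [0,0,0],"hand": 0.2},{"linear": [0,0,0],"dr": [0,0,0],"hand": 0.5},{"linear": [0,0,0],"dr": [0,0,0],"hand": 0.6},{"linear": [0,0,0],"dr": [0,0,0],"hand": 0.6},{"linear": [0,0,0],"dr": [0,0,0],"hand": 0.6}])

```text
time: 6.68
ee_pos: [431.0, 344.1, 16.4]
orientation: [0.137, 0.991, 0.002, 0.001]
ft_force: [0.8, 0.4, -0.2]
gripper_width: 0.599
grip_force: 30.0
```

Run:
```python
from h import *
np.set_printoptions(precision=4,suppress=True)
S=sense();print(S["time"],S["joint_pos"],S["ee_pos"],Ro.from_quat(S["orientation"]).as_euler('ZYX',degrees=True),S["gripper_width"],S["grip_force"])
T=trayR(-20.1,30);M=T.as_matrix();C=np.array([599,-205.3,53.8]);F=C-12*M[:,2];print("floor",F)
pad=F+66*M[:,1];print("padbay",pad,"stamp",F+M@[-7,6,0],"roll",F+M@[-11,-60,0])
Rt=T*Ro.from_euler('z',180,degrees=True)*Ro.from_euler('x',180,degrees=True)
delta(pad+M[:,2]*70,Rt)
```

```text
6.675 [ 0.0091  0.8636 -1.0798  1.962   0.9674  0.9493 -0.2743] [430.9714 344.1311  16.3857] [164.2956   0.0304 179.7616] 0.5993106526591313 29.998663365840912
floor [ 604.6346 -207.362    43.4077]
padbay [ 627.3161 -145.3817   43.4077] stamp [ 601.0036 -199.6441   39.9077] roll [ 575.0689 -260.4338   37.9077]
n 9 tot [ 0.218  -0.6366  0.1169] [-0.1048 -0.3162 -0.0484] per row [ 0.0242 -0.0707  0.013 ] [-0.0116 -0.0351 -0.0054]
```

>>> move_arm(rows=[{"linear": [0,0,0.05],"dr": [0,0,0],"hand": 0.6},{"linear": [0,0,0.08],"dr": [0,0,0],"hand": 0.6},{"linear": [0,0,0.08],"dr": [0,0,0],"hand": 0.6},{"linear": [0.026,-0.0713,0.0043],"dr": [-0.0116,-0.0351,-0.0054],"hand": 0.6},{"linear": [0.026,-0.0713,0.0043],"dr": [-0.0116,-0.0351,-0.0054],"hand": 0.6},{"linear": [0.026,-0.0713,0.0043],"dr": [-0.0116,-0.0351,-0.0054],"hand": 0.6},{"linear": [0.026,-0.0713,0.0043],"dr": [-0.0116,-0.0351,-0.0054],"hand": 0.6},{"linear": [0.026,-0.0713,0.0043],"dr": [-0.0116,-0.0351,-0.0054],"hand": 0.6},{"linear": [0.026,-0.0713,0.0043],"dr": [-0.0116,-0.0351,-0.0054],"hand": 0.6},{"linear": [0.026,-0.0713,0.0043],"dr": [-0.0116,-0.0351,-0.0054],"hand": 0.6},{"linear": [0.026,-0.0713,0.0043],"dr": [-0.0116,-0.0351,-0.0054],"hand": 0.6},{"linear": [0.026,-0.0713,0.0043],"dr": [-0.0116,-0.0351,-0.0054],"hand": 0.6}])

```text
time: 8.18
ee_pos: [606.1, -139.2, 202.6]
orientation: [0.169, 0.951, -0.046, 0.255]
ft_force: [0.7, 0.2, -1.2]
gripper_width: 0.591
grip_force: 30.0
```

>>> move_arm(rows=[{"linear": [0,0,0],"dr": [0,0,0],"hand": 0.6},{"linear": [0,0,0],"dr": [0,0,0],"hand": 0.6}])

```text
time: 8.43
ee_pos: [605.8, -136.7, 202.3]
orientation: [0.169, 0.951, -0.045, 0.254]
ft_force: [0.3, 0.3, -1.2]
gripper_width: 0.593
grip_force: 30.0
```

Run:
```python
from h import *
np.set_printoptions(precision=2,suppress=True)
d=snap("wrist","w4");S=sense();print(S["time"],S["joint_pos"],S["ee_pos"],Ro.from_quat(S["orientation"]).as_euler('ZYX',degrees=True),S["gripper_width"])
M=trayR(-20.1,30).as_matrix();C=np.array([599,-205.3,53.8])
for k in((50,99),(50,-99),(-50,-99),(-50,99)):print(k,proj(d,C+M@[*k,0]))
```

```text
8.475 [ 1.05  0.51 -1.23  2.03  1.16  0.72  0.36] [ 605.99 -135.87  202.61] [159.97  29.92 179.96] 0.5911875723979879
(50, 99) [359.21 220.14]
(50, -99) [119.53 220.32]
(-50, -99) [101.39  90.58]
(-50, 99) [362.71  90.44]
```

View pics/w4.png

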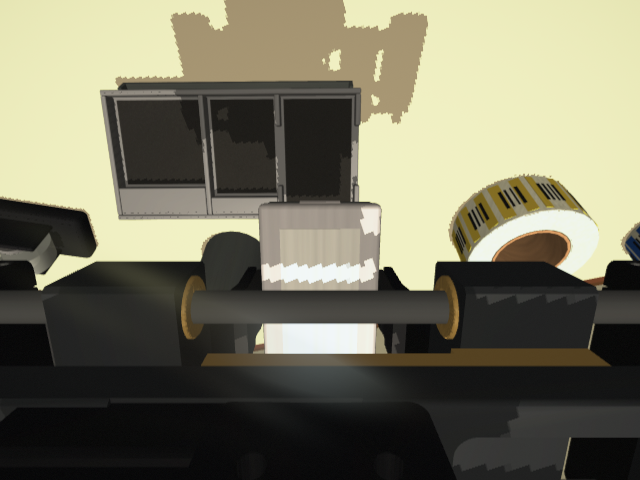

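The view from behind shows the tray rim within 1–2 px of prediction (corners (101,91), (361,92), (119,219)), with the pad held square and centred at u≈320. I go down along the bay normal.

```bash
cat >> h.py <<'E'
MT=trayR(-20.1,30); M=MT.as_matrix(); Cr=np.array([598.7,-206.2,53.8]); F=Cr-12*M[:,2]
RT=MT*Ro.from_euler('z',180,degrees=True)*Ro.from_euler('x',180,degrees=True)
BAY=dict(pad=F+M@[0,66,0],stamp=F+M@[-7,6,0],roll=F+M@[-11,-60,0])
def intray(b):
    S=sense();print("t",S["time"],"TCP in bay",np.round(M.T@(S["ee_pos"]-BAY[b]),1),"rot err deg",np.round(np.degrees((Ro.from_quat(S["orientation"])*RT.inv()).as_rotvec()),1),"F tray",np.round(M.T@S["ft_force"],1),"w",round(S["gripper_width"],3))
E
python3 - <<'E'
from h import *
intray("pad");delta(BAY["pad"]+M@[0,0,45],RT)
print("z step 10mm",-M[:,2]*10/750)
E
```

```text
t 8.475 TCP in bay [ 59.4   2.6 149.5] rot err deg [0.1 0.1 0.1] F tray [-1.6  0.1 -1.5] w 0.591
n 2 tot [-1.000e-04 -3.600e-03 -1.603e-01] [-0.0007 -0.0007 -0.001 ] per row [-0.0001 -0.0018 -0.0802] [-0.0004 -0.0004 -0.0005]
z step 10mm [ 0.00626063 -0.00229106 -0.01154701]
```

>>> move_arm(rows=[{"linear": [0,-0.0018,-0.04],"dr": [0,0,0],"hand": 0.6},{"linear": [0,-0.0018,-0.06],"dr": [0,0,0],"hand": 0.6},{"linear": [0,0,-0.04],"dr": [0,0,0],"hand": 0.6},{"linear": [0,0,-0.0203],"dr": [0,0,0],"hand": 0.6},{"linear": [0,0,0],"dr": [0,0,0],"hand": 0.6},{"linear": [0,0,0],"dr": [0,0,0],"hand": 0.6}])

```text
time: 9.22
ee_pos: [607.1, -138.8, 83.6]
orientation: [0.168, 0.951, -0.045, 0.255]
ft_force: [0.1, 1.2, -0.9]
gripper_width: 0.597
grip_force: 30.0
```

Run:
```python
from h import *
intray("pad");delta(BAY["pad"]+M@[0,0,30],RT)
```

```text
t 9.225 TCP in bay [ 1.7  0.2 45.4] rot err deg [ 0.  -0.1  0.1] F tray [-0.7  1.2 -0.7] w 0.597
n 1 tot [ 0.0078 -0.0031 -0.0189] [-0.0004  0.0006 -0.0009] per row [ 0.0078 -0.0031 -0.0189] [-0.0004  0.0006 -0.0009]
```

>>> move_arm(rows=[{"linear": [0.0078,-0.0031,-0.0189],"dr": [0,0,0],"hand": 0.6},{"linear": [0.0031,-0.0011,-0.0058],"dr": [0,0,0],"hand": 0.6},{"linear": [0.0031,-0.0011,-0.0058],"dr": [0,0,0],"hand": 0.6},{"linear": [0,0,0],"dr": [0,0,0],"hand": 0.6},{"linear": [0,0,0],"dr": [0,0,0],"hand": 0.6}])

```text
time: 9.85
ee_pos: [617.9, -143.0, 61.4]
orientation: [0.168, 0.951, -0.045, 0.256]
ft_force: [-2.7, 1.8, 6.2]
gripper_width: 0.598
grip_force: 30.0
```

Run:
```python
from h import *
intray("pad");delta(BAY["pad"]+M@[0,0,16.4],RT)
```

```text
t 9.85 TCP in bay [ 0.6 -0.  20.4] rot err deg [ 0.  -0.1  0.1] F tray [0.3 0.8 6.9] w 0.598
n 1 tot [ 0.0019 -0.0006 -0.005 ] [-0.0003  0.0014 -0.0009] per row [ 0.0019 -0.0006 -0.005 ] [-0.0003  0.0014 -0.0009]
```

>>> move_arm(rows=[{"linear": [0.0006,-0.0002,-0.0018],"dr": [0,0,0],"hand": 0.6},{"linear": [0,0,0],"dr": [0,0,0],"hand": 0.6}])

```text
time: 10.1
ee_pos: [618.5, -143.2, 60.6]
orientation: [0.168, 0.951, -0.045, 0.256]
ft_force: [-3.5, 1.8, 9.2]
gripper_width: 0.598
grip_force: 30.0
```

Run:
```python
from h import *
d=snap("wrist","w5");intray("pad");snap("scene","s5")
cv2.imwrite("pics/c5.png",np.hstack([cv2.resize(load("s5")["img"][200:310,190:320],(400,338)),cv2.resize(d["img"][60:320,80:400],(400,338))]))
```

```text
t 10.15 TCP in bay [ 0.8 -0.  19.4] rot err deg [-0.  -0.2  0.1] F tray [ 0.8 -0.4 11.4] w 0.595
```

View pics/c5.png

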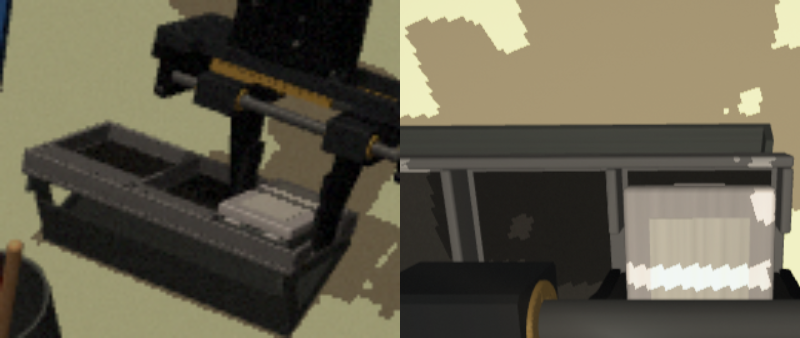

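Run:
```python
from h import *
np.set_printoptions(precision=2,suppress=True)
S=sense();Rt=Ro.from_quat(S["orientation"]).as_matrix()
for n in("w4","w5"):
    g=cv2.cvtColor(load(n)["img"],cv2.COLOR_BGR2GRAY).astype(int)
    print(n,"rows",[int(np.argmax(g[190:225,u]>100)+190) for u in(270,290,310,330,350,370)])
    for v in(215,235,255): r=g[v];print(v,[i for i in range(240,400) if abs(r[i+1]-r[i-1])>40])
# predicted pixels for lower rim/inner wall & pad lower top edge (if untilted)
d=load("w5")
B=BAY["pad"]; tcp=M.T@(S["ee_pos"]-B)
for nm,X in (("lower wall inner rim",(-46,0,12)),("lower wall outer rim",(-50,0,12)),("floor lower edge",(-46,0,0)),("pad lower top edge held",(tcp[0]-43,0,tcp[2]-16.4+20)),("pad on floor at x=-3",(-46,0,20)),("pad on floor at x=0",(-43,0,20))):
    print(nm,proj(d,B+M@X))
print([int(x) for x in g[145:215,300]])
```

```text
w4 rows [198, 205, 202, 201, 200, 190]
215 [362, 363, 379, 381]
235 [248, 249, 250, 258, 259, 374, 376, 377, 379, 380, 381]
255 [260, 261, 379, 380]
w5 rows [205, 204, 202, 202, 204, 204]
215 [245, 246, 253, 258, 259, 360, 361, 379, 380, 381, 385, 393, 394]
235 [246, 247, 254, 258, 259, 260, 379, 392, 393]
255 [248, 249, 378, 386, 387]
lower wall inner rim [321.01 192.97]
lower wall outer rim [321.03 183.82]
floor lower edge [320.87 189.94]
pad lower top edge held [321.14 205.24]
pad on floor at x=-3 [321.12 195.26]
pad on floor at x=0 [321.1 202.4]
[152, 152, 153, 153, 153, 153, 153, 152, 153, 142, 102, 51, 51, 58, 67, 66, 66, 66, 65, 65, 65, 67, 66, 65, 65, 65, 66, 66, 67, 65, 65, 66, 62, 52, 48, 61, 79, 90, 93, 92, 92, 92, 88, 78, 82, 79, 48, 29, 28, 30, 29, 28, 29, 29, 30, 41, 90, 103, 87, 103, 120, 132, 140, 148, 152, 152, 152, 153, 152, 152]
```

>>> move_arm(rows=[{"linear": [-0.0006,0.0002,0.0012],"dr": [0,0,0],"hand": 0.6},{"linear": [-0.0022,0.0008,-0.0013],"dr": [0,0,0],"hand": 0.6},{"linear": [0,0,0],"dr": [0,0,0],"hand": 0.6},{"linear": [0,0,0],"dr": [0,0,0],"hand": 0.6}])

```text
time: 10.7
ee_pos: [616.4, -143.6, 59.5]
orientation: [0.169, 0.951, -0.045, 0.256]
ft_force: [-0.4, -0.2, 6.2]
gripper_width: 0.594
grip_force: 30.0
```

Run:
```python
from h import *
intray("pad")
g=cv2.cvtColor(snap("wrist")["img"],cv2.COLOR_BGR2GRAY);print([int(x) for x in g[176:215,300]])
```

```text
t 10.7 TCP in bay [-1.4 -1.2 19.4] rot err deg [-0.  -0.1 -0. ] F tray [ 2.8 -0.3  5.5] w 0.594
[66, 66, 65, 66, 67, 63, 57, 53, 49, 60, 78, 89, 93, 93, 92, 92, 89, 80, 83, 74, 37, 28, 28, 29, 41, 89, 102, 86, 103, 121, 131, 140, 148, 153, 153, 152, 153, 152, 153]
```

>>> move_arm(rows=[{"linear": [0.0008,0.001,-0.0012],"dr": [0,0,0],"hand": 0.6},{"linear": [0.0008,0,-0.0012],"dr": [0,0,0],"hand": 0.6},{"linear": [0,0,0],"dr": [0,0,0],"hand": 0.6}])

```text
time: 11.12
ee_pos: [617.7, -144.1, 58.0]
orientation: [0.169, 0.951, -0.046, 0.256]
ft_force: [-1.6, -1.7, 8.2]
gripper_width: 0.591
grip_force: 30.0
```

Run:
```python
from h import *
intray("pad")
d=snap("wrist","w6");g=cv2.cvtColor(d["img"],cv2.COLOR_BGR2GRAY);print([int(x) for x in g[176:215,300]])
print([int(x) for x in g[225,230:410]])
```

```text
t 11.125 TCP in bay [-1.  -1.1 17.4] rot err deg [-0.1 -0.1 -0.1] F tray [ 3.3 -2.1  7.5] w 0.591
[66, 66, 66, 66, 66, 61, 51, 50, 55, 69, 85, 91, 93, 92, 91, 91, 87, 81, 77, 58, 29, 29, 28, 29, 36, 64, 110, 114, 83, 95, 112, 126, 136, 143, 150, 153, 152, 152, 152]
[28, 30, 29, 29, 29, 29, 28, 28, 29, 28, 29, 30, 29, 29, 30, 29, 30, 29, 78, 92, 95, 95, 96, 94, 87, 76, 49, 43, 80, 126, 138, 148, 155, 155, 156, 157, 156, 155, 152, 153, 153, 153, 152, 153, 153, 153, 153, 152, 153, 154, 155, 157, 158, 158, 159, 158, 156, 155, 154, 152, 152, 152, 154, 154, 155, 155, 156, 156, 155, 154, 154, 152, 153, 153, 153, 154, 153, 154, 155, 156, 156, 155, 154, 154, 155, 156, 155, 153, 152, 151, 152, 152, 151, 152, 150, 151, 152, 154, 156, 155, 155, 154, 153, 152, 149, 150, 152, 153, 154, 154, 155, 154, 153, 153, 151, 151, 149, 147, 148, 149, 151, 151, 152, 152, 152, 151, 152, 152, 154, 154, 154, 153, 151, 151, 201, 203, 235, 237, 236, 236, 237, 237, 237, 236, 236, 236, 235, 234, 222, 204, 182, 94, 93, 69, 46, 45, 44, 46, 74, 87, 96, 95, 92, 91, 89, 79, 153, 203, 155, 203, 205, 205, 205, 235, 236, 236, 236, 236, 236, 236]
```

>>> move_arm(rows=[{"linear": [0.0009,0.0008,-0.0018],"dr": [0,0,0],"hand": 0.6},{"linear": [0,0,0],"dr": [0,0,0],"hand": 0.6},{"linear": [0,0,0],"dr": [0,0,0],"hand": 0.6}])

```text
time: 11.55
ee_pos: [617.8, -144.1, 57.7]
orientation: [0.169, 0.95, -0.048, 0.256]
ft_force: [-11.4, -2.0, 20.5]
gripper_width: 0.59
grip_force: 30.0
```

Run:
```python
from h import *
intray("pad")
d=snap("wrist","w7");g=cv2.cvtColor(d["img"],cv2.COLOR_BGR2GRAY);print([int(x) for x in g[176:215,300]])
print([int(x) for x in g[225,245:262]],[int(x) for x in g[225,375:400]])
```

```text
t 11.55 TCP in bay [-1.  -1.1 17.1] rot err deg [-0.3 -0.1 -0.2] F tray [ 1.6 -5.8 22.8] w 0.59
[66, 67, 66, 66, 66, 60, 51, 48, 54, 68, 84, 91, 93, 92, 92, 91, 85, 74, 71, 58, 29, 28, 28, 30, 34, 63, 101, 110, 94, 94, 109, 124, 133, 142, 149, 153, 153, 152, 152]
[29, 29, 32, 79, 93, 95, 95, 96, 95, 87, 76, 47, 42, 100, 129, 140, 150] [236, 236, 234, 222, 206, 186, 95, 93, 81, 48, 45, 45, 45, 68, 83, 95, 95, 93, 91, 90, 83, 115, 234, 159, 153]
```

>>> move_arm(rows=[{"linear": [-0.0006,0.0005,0.0012],"dr": [0,0,0],"hand": 0.6},{"linear": [0,0,0],"dr": [0,0,0],"hand": 0.35},{"linear": [0,0,0],"dr": [0,0,0],"hand": 0.3},{"linear": [0,0,0],"dr": [0,0,0],"hand": 0.3},{"linear": [-0.0125,0.0046,0.0231],"dr": [0,0,0],"hand": 0.3},{"linear": [-0.025,0.0092,0.0462],"dr": [0,0,0],"hand": 0.2},{"linear": [0.02,-0.0074,0.0462],"dr": [0,0,0],"hand": 0},{"linear": [0.04,-0.015,0.04],"dr": [0,0,0],"hand": 0},{"linear": [0,0,0],"dr": [0,0,0],"hand": 0}])

```text
time: 12.72
ee_pos: [636.3, -149.4, 175.2]
orientation: [0.17, 0.95, -0.045, 0.257]
ft_force: [-0.4, 0.6, -0.3]
gripper_width: 0.979
grip_force: 0.0
```

```bash
sed -i 's/Cr=np.array(\[598.7,-206.2,53.8\])/Cr=np.array([597.7,-205.8,53.2])/' h.py
python3 - <<'E'
from h import *
np.set_printoptions(precision=1,suppress=True)
d=snap("wrist","w8");intray("pad")
for k in((-46,29),(-46,-29),(46,29)):print(k,proj(d,BAY["pad"]+M@[*k,12]))
S=sense();print(S["joint_pos"])
delta([431+77,134-21,230],toolR(165))
E
```

```text
t 12.775 TCP in bay [ 72.5   0.1 108.5] rot err deg [ 0.1 -0.  -0.1] F tray [ 0.2  0.4 -0.8] w 0.989
(-46, 29) [364.8  57.9]
(-46, -29) [273.7  58.3]
(46, 29) [361.2 201.7]
[ 1.   0.6 -1.1  2.   1.2  0.7  0.3]
n 5 tot [-0.2  0.3  0.1] [0.1 0.3 0.1] per row [-0.   0.1  0. ] [0.  0.1 0. ]
```

View pics/w8.png

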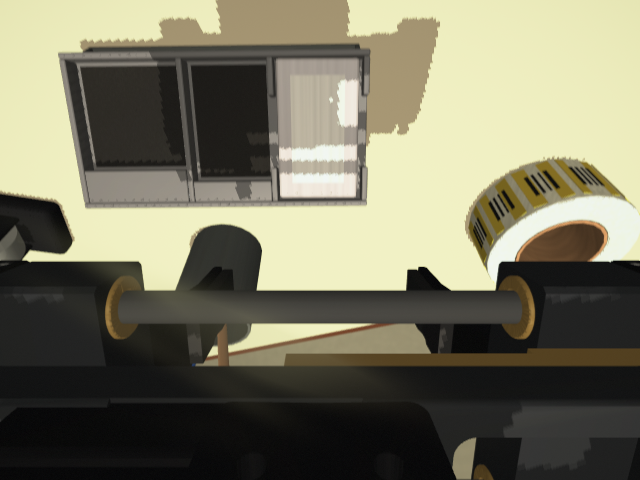

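Only the pad's bay is filled: the tin sits at (318,127), squarely within its walls. Now the roll.

Run:
```python
from h import *
np.set_printoptions(precision=4,suppress=True)
d=load("w8");hsv=cv2.cvtColor(d["img"],cv2.COLOR_BGR2HSV);print(hsv[75,285],hsv[140,320],hsv[80,230],hsv[190,270])
h=quad(d,(270,45,372,205),lambda h:h[...,2]>135,3);q=cv2.approxPolyDP(h,4,True)[:,0];print(q.tolist())
for x0 in(-3,0):print(x0,[np.round(proj(d,BAY["pad"]+M@[x0+a,b,20])).tolist() for a,b in((-43,-26),(-43,26),(43,26),(43,-26))])
delta([508,113,225],toolR(165),6)
```

```text
[ 16  33 163] [ 21  37 181] [18 44 29] [ 18  28 163]
[[356.0, 59.0], [365.0, 111.0], [355.0, 196.0], [282.0, 197.0], [276.0, 61.0]]
-3 [[277.0, 55.0], [362.0, 55.0], [358.0, 195.0], [281.0, 195.0]]
0 [[277.0, 60.0], [361.0, 60.0], [358.0, 199.0], [281.0, 199.0]]
n 6 tot [-0.1681  0.349   0.0694] [0.1003 0.3181 0.0569] per row [-0.028   0.0582  0.0116] [0.0167 0.053  0.0095]
```

>>> move_arm(rows=[{"linear": [-0.028,0.0582,0.0116],"dr": [0.0167,0.053,0.0095],"hand": 0},{"linear": [-0.028,0.0582,0.0116],"dr": [0.0167,0.053,0.0095],"hand": 0},{"linear": [-0.028,0.0582,0.0116],"dr": [0.0167,0.053,0.0095],"hand": 0},{"linear": [-0.028,0.0582,0.0116],"dr": [0.0167,0.053,0.0095],"hand": 0},{"linear": [-0.028,0.0582,0.0116],"dr": [0.0167,0.053,0.0095],"hand": 0},{"linear": [-0.028,0.0582,0.0116],"dr": [0.0167,0.053,0.0095],"hand": 0},{"linear": [0,0,0],"dr": [0,0,0],"hand": 0},{"linear": [0,0,0],"dr": [0,0,0],"hand": 0}])

```text
time: 13.78
ee_pos: [506.7, 112.8, 223.3]
orientation: [0.129, 0.992, -0.001, -0.001]
ft_force: [-1.3, 0.0, -0.3]
gripper_width: 1.004
grip_force: 0.0
```

Run:
```python
from h import *
np.set_printoptions(precision=2,suppress=True)
d=snap("wrist","w9");t=load("top0");S=sense();print(S["time"],S["ee_pos"])
p=proj(d,[431,134,38]);print(p)
r=[int(p[0])-70,int(p[1])-70,int(p[0])+70,min(int(p[1])+70,258)]
hsv=cv2.cvtColor(d["img"],cv2.COLOR_BGR2HSV).astype(int)
u,v=p.astype(int);print([tuple(hsv[v,i]) for i in range(u-60,u+61,8)])
for n,c in(("white",lambda h:(h[...,1]<30)),("all",lambda h:(h[...,1]<30)|(h[...,2]<120))):
    h=quad(d,r,c);e=cv2.fitEllipse(h);print(n,e)
    W=np.array([onz(d,q,38)[:2] for q in h],np.float32);print(cv2.minEnclosingCircle(W),cv2.fitEllipse(W))
# cardboard core ellipse
ht=quad(t,(215,270,255,305),lambda h:h[...,1]<45);et=cv2.fitEllipse(ht);hw=quad(d,r,lambda h:h[...,1]<30);ew=cv2.fitEllipse(hw)
print(tri([t,d],[et[0],ew[0]]))
```

```text
13.825 [506.94 112.33 223.45]
[321.88 135.32]
[(np.int64(34), np.int64(56), np.int64(226)), (np.int64(34), np.int64(57), np.int64(227)), (np.int64(34), np.int64(56), np.int64(226)), (np.int64(34), np.int64(56), np.int64(226)), (np.int64(56), np.int64(9), np.int64(227)), (np.int64(73), np.int64(8), np.int64(227)), (np.int64(34), np.int64(59), np.int64(224)), (np.int64(34), np.int64(57), np.int64(227)), (np.int64(34), np.int64(57), np.int64(227)), (np.int64(16), np.int64(120), np.int64(72)), (np.int64(90), np.int64(8), np.int64(227)), (np.int64(56), np.int64(9), np.int64(227)), (np.int64(34), np.int64(57), np.int64(227)), (np.int64(34), np.int64(56), np.int64(226)), (np.int64(34), np.int64(57), np.int64(227)), (np.int64(34), np.int64(56), np.int64(226))]
white ((320.48504638671875, 134.33511352539062), (68.0331039428711, 71.2783432006836), 0.7402535676956177)
((430.505615234375, 132.7987518310547), 31.34272575378418) ((430.544189453125, 132.79750061035156), (62.12925338745117, 62.492618560791016), 73.10671997070312)
all ((320.48504638671875, 134.33511352539062), (68.0331039428711, 71.2783432006836), 0.7402535676956177)
((430.505615234375, 132.7987518310547), 31.34272575378418) ((430.544189453125, 132.79750061035156), (62.12925338745117, 62.492618560791016), 73.10671997070312)
(array([430.04, 132.96,  43.33]), [np.float64(0.04403372513163251), np.float64(0.04403372513165397)])
```

>>> move_arm(rows=[{"linear": [-0.034,0.0091,-0.05],"dr": [0,0,0],"hand": 0},{"linear": [-0.034,0.0091,-0.06],"dr": [0,0,0],"hand": 0},{"linear": [-0.034,0.0091,-0.05],"dr": [0,0,0],"hand": 0},{"linear": [0,0,-0.02],"dr": [0,0,0],"hand": 0},{"linear": [0,0,0],"dr": [0,0,0],"hand": 0},{"linear": [0,0,0],"dr": [0,0,0],"hand": 0}])

```text
time: 14.58
ee_pos: [432.9, 134.3, 90.8]
orientation: [0.13, 0.991, 0.001, 0.001]
ft_force: [0.1, -0.7, 0.8]
gripper_width: 0.999
grip_force: 0.0
```

>>> move_arm(rows=[{"linear": [-0.0032,-0.002,-0.03],"dr": [0,0,0],"hand": 0},{"linear": [0,0,-0.03],"dr": [0,0,0],"hand": 0},{"linear": [0,0,-0.022],"dr": [0,0,0],"hand": 0},{"linear": [0,0,0],"dr": [0,0,0],"hand": 0},{"linear": [0,0,0],"dr": [0,0,0],"hand": 0},{"linear": [0,0,0],"dr": [0,0,0],"hand": 0.2},{"linear": [0,0,0],"dr": [0,0,0],"hand": 0.4},{"linear": [0,0,0],"dr": [0,0,0],"hand": 0.5},{"linear": [0,0,0],"dr": [0,0,0],"hand": 0.5}])

```text
time: 15.7
ee_pos: [428.9, 132.9, 28.6]
orientation: [0.129, 0.992, 0.0, -0.0]
ft_force: [0.1, -0.4, 1.7]
gripper_width: 0.727
grip_force: 30.0
```

Run:
```python
from h import *
np.set_printoptions(precision=4,suppress=True)
S=sense();print(S["time"],S["ee_pos"],S["gripper_width"],S["joint_pos"],BAY)
R=Ro.from_quat(S["orientation"]);print("roll ctr in tool",R.inv().apply(np.array([430.5,132.8,0])-S["ee_pos"]))
S["ee_pos"]
delta(BAY["roll"]+M@[60,0,150],RT,7)
```

```text
15.7 [428.8943 132.912   28.604 ] 0.7267763289434929 [ 0.4236  0.6885 -1.0549  2.1873  0.8884  0.7918  0.0847] {'pad': array([ 626.0161, -145.8817,   42.8077]), 'stamp': array([ 599.7036, -200.1441,   39.3077]), 'roll': array([ 573.7689, -260.9338,   37.3077])}
roll ctr in tool [-1.5841  0.2896 28.6039]
n 7 tot [ 0.1643 -0.5146  0.2248] [-0.1005 -0.318  -0.0568] per row [ 0.0235 -0.0735  0.0321] [-0.0144 -0.0454 -0.0081]
```

>>> move_arm(rows=[{"linear": [0,0,0.04],"dr": [0,0,0],"hand": 0.5},{"linear": [0,0,0.08],"dr": [0,0,0],"hand": 0.5},{"linear": [0,0,0.08],"dr": [0,0,0],"hand": 0.5},{"linear": [0.0235,-0.0735,0.0035],"dr": [-0.0144,-0.0454,-0.0081],"hand": 0.5},{"linear": [0.0235,-0.0735,0.0035],"dr": [-0.0144,-0.0454,-0.0081],"hand": 0.5},{"linear": [0.0235,-0.0735,0.0035],"dr": [-0.0144,-0.0454,-0.0081],"hand": 0.5},{"linear": [0.0235,-0.0735,0.0035],"dr": [-0.0144,-0.0454,-0.0081],"hand": 0.5},{"linear": [0.0235,-0.0735,0.0035],"dr": [-0.0144,-0.0454,-0.0081],"hand": 0.5},{"linear": [0.0235,-0.0735,0.0035],"dr": [-0.0144,-0.0454,-0.0081],"hand": 0.5},{"linear": [0.0235,-0.0735,0.0035],"dr": [-0.0144,-0.0454,-0.0081],"hand": 0.5},{"linear": [0,0,0],"dr": [0,0,0],"hand": 0.5},{"linear": [0,0,0],"dr": [0,0,0],"hand": 0.5}])

```text
time: 17.2
ee_pos: [551.4, -252.5, 196.1]
orientation: [0.169, 0.951, -0.045, 0.254]
ft_force: [1.4, 0.0, -2.1]
gripper_width: 0.725
grip_force: 30.0
```

```bash
cat >> h.py <<'E'
def edges(d,P0,P1,th=18):
    "brightness edges along tray-frame line (rim centre frame), mm from P0"
    g=cv2.GaussianBlur(cv2.cvtColor(d["img"],cv2.COLOR_BGR2GRAY),(3,3),0).astype(float);P0,P1=np.array(P0,float),np.array(P1,float)
    L=np.linalg.norm(P1-P0);s=np.arange(0,L,.25);pt=np.array([proj(d,F+M@(P0+(P1-P0)*i/L)) for i in s],np.float32)
    v=cv2.remap(g.astype(np.float32),pt[:,0].reshape(1,-1),pt[:,1].reshape(1,-1),cv2.INTER_LINEAR)[0]
    dv=np.convolve(v,[1]*4+[-1]*4,'same')/4
    return [(round(float(s[i]),1),int(dv[i])) for i in range(4,len(s)-4) if abs(dv[i])>th and abs(dv[i])==abs(dv[max(0,i-6):i+7]).max()],pt[[0,-1]].round().tolist()
E
python3 - <<'E'
from h import *
intray("roll")
d=snap("wrist","w10")
# rim plane z=12: x profile down across the right bay: lower rim outer -50, inner -46; upper inner (filler) +24
print("x@y=-60 from -60:",edges(d,(-60,-60,12),(40,-60,12)))
print("x@y=0 from -60:",edges(d,(-60,0,12),(40,0,12)))
# y profile at x=-30: right wall outer -99 inner -95; -25,-21 ; 33,37
print("y@x=-30 from -110:",edges(d,(-30,-110,12),(-30,50,12)))
print("y@x=-48 from -110:",edges(d,(-48,-110,12),(-48,110,12)))
E
```

```text
t 17.2 TCP in bay [ 58.7   0.3 149.5] rot err deg [0.  0.1 0. ] F tray [ 0.1  0.5 -2.4] w 0.725
x@y=-60 from -60: ([(4.0, -45), (17.5, -29), (80.8, 29), (85.0, 42)], [[320.0, 93.0], [320.0, 222.0]])
x@y=0 from -60: ([(3.5, -43), (17.0, -30), (88.2, 27), (92.5, 43)], [[399.0, 93.0], [392.0, 222.0]])
y@x=-30 from -110: ([(5.8, -37), (10.2, -28), (13.8, -20), (17.8, -30), (81.2, 29), (85.2, 20), (89.0, -25), (137.0, 33), (139.2, -30), (143.0, 46), (146.5, -52), (152.5, 56)], [[256.0, 134.0], [461.0, 134.0]])
y@x=-48 from -110: ([(10.2, -26), (131.8, 21), (155.0, 19), (178.2, 18), (195.0, 18), (208.5, 46)], [[255.0, 110.0], [541.0, 110.0]])
```

Run:
```python
from h import *
delta(BAY["roll"]+M@[-1.8,-0.2,55],RT,3)
```

```text
n 3 tot [-0.0071  0.0007 -0.1498] [-0.0001 -0.0011 -0.001 ] per row [-0.0024  0.0002 -0.0499] [-0.     -0.0004 -0.0003]
```

>>> move_arm(rows=[{"linear": [-0.0024,0.0002,-0.05],"dr": [0,0,0],"hand": 0.5},{"linear": [-0.0024,0.0002,-0.05],"dr": [0,0,0],"hand": 0.5},{"linear": [-0.0024,0.0002,-0.05],"dr": [0,0,0],"hand": 0.5},{"linear": [0,0,0],"dr": [0,0,0],"hand": 0.5},{"linear": [0,0,0],"dr": [0,0,0],"hand": 0.5}])

```text
time: 17.88
ee_pos: [548.0, -251.5, 85.8]
orientation: [0.168, 0.951, -0.045, 0.255]
ft_force: [0.1, -0.0, -1.2]
gripper_width: 0.726
grip_force: 30.0
```

Run:
```python
from h import *
intray("roll")
delta(BAY["roll"]+M@[-1.8,-0.2,34],RT,3)
```

```text
t 17.875 TCP in bay [ 0.5 -0.  55.7] rot err deg [-0.  -0.1  0.1] F tray [-0.5  0.  -1.1] w 0.726
n 3 tot [ 0.011  -0.0043 -0.0266] [ 0.0004  0.0007 -0.0012] per row [ 0.0037 -0.0014 -0.0089] [ 0.0001  0.0002 -0.0004]
```

>>> move_arm(rows=[{"linear": [0.0037,-0.0014,-0.0089],"dr": [0,0,0],"hand": 0.5},{"linear": [0.0037,-0.0014,-0.0089],"dr": [0,0,0],"hand": 0.5},{"linear": [0.0037,-0.0014,-0.0089],"dr": [0,0,0],"hand": 0.5},{"linear": [0,0,0],"dr": [0,0,0],"hand": 0.5},{"linear": [0,0,0],"dr": [0,0,0],"hand": 0.5}])

```text
time: 18.5
ee_pos: [555.0, -255.8, 64.1]
orientation: [0.169, 0.951, -0.045, 0.254]
ft_force: [-0.1, 0.2, -1.7]
gripper_width: 0.731
grip_force: 30.0
```

Run:
```python
from h import *
intray("roll")
delta(BAY["roll"]+M@[-1.8,-0.2,28.6],RT,3)
```

```text
t 18.5 TCP in bay [-3.4 -1.6 32.9] rot err deg [-0.   0.1 -0. ] F tray [-1.   0.1 -1.4] w 0.731
n 3 tot [ 0.0051  0.0001 -0.0039] [ 0.0002 -0.0006  0.0001] per row [ 0.0017  0.     -0.0013] [ 0.0001 -0.0002  0.    ]
```

>>> move_arm(rows=[{"linear": [0.0017,0,-0.0013],"dr": [0,0,0],"hand": 0.5},{"linear": [0.0017,0,-0.0013],"dr": [0,0,0],"hand": 0.5},{"linear": [0.001,0,-0.0007],"dr": [0,0,0],"hand": 0.5},{"linear": [0,0,0],"dr": [0,0,0],"hand": 0.5}])

```text
time: 19.0
ee_pos: [557.4, -255.9, 62.5]
orientation: [0.169, 0.951, -0.047, 0.254]
ft_force: [-11.4, 0.5, 13.5]
gripper_width: 0.73
grip_force: 30.0
```

Run:
```python
from h import *
intray("roll")
delta(BAY["roll"]+M@[-1.8,-0.2,28.6],RT,1)
```

```text
t 19.0 TCP in bay [-2.2 -0.9 30.4] rot err deg [-0.2  0.1 -0. ] F tray [-2.7 -3.4 17.1] w 0.73
n 1 tot [ 0.0018  0.0003 -0.0018] [ 0.0017 -0.0008  0.0004] per row [ 0.0018  0.0003 -0.0018] [ 0.0017 -0.0008  0.0004]
```

>>> move_arm(rows=[{"linear": [0,0,0],"dr": [0,0,0],"hand": 0.22},{"linear": [0,0,0],"dr": [0,0,0],"hand": 0.15},{"linear": [0,0,0],"dr": [0,0,0],"hand": 0.1},{"linear": [-0.0125,0.0046,0.0231],"dr": [0,0,0],"hand": 0.05},{"linear": [-0.025,0.0092,0.0462],"dr": [0,0,0],"hand": 0.05},{"linear": [0.02,-0.0074,0.0462],"dr": [0,0,0],"hand": 0},{"linear": [0.04,-0.015,0.04],"dr": [0,0,0],"hand": 0},{"linear": [0,0,0],"dr": [0,0,0],"hand": 0}])

```text
time: 20.0
ee_pos: [578.5, -263.4, 181.7]
orientation: [0.169, 0.95, -0.046, 0.258]
ft_force: [-0.1, 0.5, 0.1]
gripper_width: 1.0
grip_force: 0.0
```

Run:
```python
from h import *
np.set_printoptions(precision=3,suppress=True)
d=snap("wrist","w11");intray("roll");S=sense()
p=proj(d,BAY["roll"]+M@[0,0,38]);print("pred top centre",p)
u,v=p.astype(int)
h=quad(d,(u-60,v-60,u+60,v+60),lambda h:(h[...,1]<45)&(h[...,2]>125))
B=BAY["roll"]
# hull on plane z=38 of the bay
W=[]
for q in h:
    c,r=ray(d,q);n=M[:,2];X=c+r*(((B+38*n-c)@n)/(r@n));W.append((M.T@(X-B))[:2])
W=np.array(W,np.float32);print("roll top in bay frame",cv2.minEnclosingCircle(W),cv2.fitEllipse(W))
h=quad(d,(u+60,v-100,u+250,250),lambda h:h[...,2]>135);print(cv2.approxPolyDP(h,4,True)[:,0].tolist());
print([np.round(proj(d,BAY["pad"]+M@[-1+a,b,20])).tolist() for a,b in((-43,-26),(-43,26),(43,26),(43,-26))])
# next: stamp view pose
print(S["joint_pos"])
```

```text
t 20.05 TCP in bay [ 73.4  -0.9 121.5] rot err deg [-0.  -0.1 -0.1] F tray [-0.7 -0.3 -0.5] w 1.001
pred top centre [321.358 130.392]
roll top in bay frame ((17.698505401611328, -2.0836753845214844), 29.65414047241211) ((17.726295471191406, -8.140656471252441), (17.522825241088867, 72.40544128417969), 4.802494049072266)
[[570.0, 30.0], [570.0, 249.0], [381.0, 249.0], [381.0, 30.0]]
[[473.0, 79.0], [552.0, 79.0], [533.0, 208.0], [460.0, 208.0]]
[ 1.168  0.463 -1.006  2.04   1.009  0.481  0.703]
```

Run:
```python
from h import *
np.set_printoptions(precision=1,suppress=True)
d=load("w11");B=BAY["roll"];n=M[:,2]
# rectify the plane z=38 over the bay into a 4px/mm picture, then Hough circle
src=np.float32([proj(d,B+M@[a,b,38]) for a,b in((-60,-60),(-60,60),(60,60),(60,-60))]);dst=np.float32([(0,0),(480,0),(480,480),(0,480)])
im=cv2.warpPerspective(d["img"],cv2.getPerspectiveTransform(src,dst),(480,480));cv2.imwrite("pics/rect.png",im)
g=cv2.GaussianBlur(cv2.cvtColor(im,cv2.COLOR_BGR2GRAY),(7,7),0)
for r0,r1 in((110,140),(35,70)):
    c=cv2.HoughCircles(g,cv2.HOUGH_GRADIENT,1,30,param1=80,param2=15,minRadius=r0,maxRadius=r1)
    print([((q[1]/4-60).round(1),(q[0]/4-60).round(1),q[2]/4) for q in c[0][:4]] if c is not None else None)
for v in (150,240,330):print(v,g[v,::12].tolist())
```

```text
[(np.float32(-1.6), np.float32(-1.6), np.float32(31.825)), (np.float32(42.4), np.float32(-0.9), np.float32(34.85)), (np.float32(17.9), np.float32(0.1), np.float32(31.0)), (np.float32(-20.4), np.float32(-0.6), np.float32(30.725))]
[(np.float32(-1.6), np.float32(-1.6), np.float32(14.975)), (np.float32(-17.9), np.float32(18.9), np.float32(13.75)), (np.float32(17.4), np.float32(-16.6), np.float32(15.925)), (np.float32(-25.6), np.float32(16.6), np.float32(15.425))]
150 [151, 151, 151, 151, 151, 151, 151, 151, 115, 77, 90, 45, 186, 194, 194, 195, 190, 185, 188, 194, 194, 192, 185, 192, 242, 242, 243, 235, 48, 57, 54, 89, 28, 28, 28, 28, 28, 28, 27, 27]
240 [228, 232, 227, 225, 180, 152, 152, 235, 192, 158, 190, 195, 191, 193, 194, 109, 40, 28, 29, 28, 29, 29, 28, 42, 103, 192, 186, 193, 189, 189, 117, 91, 28, 28, 27, 28, 28, 28, 28, 28]
330 [236, 236, 236, 236, 236, 236, 236, 236, 201, 142, 145, 45, 67, 153, 196, 189, 188, 196, 189, 195, 196, 196, 185, 190, 194, 189, 154, 47, 46, 50, 60, 95, 30, 46, 46, 46, 45, 44, 45, 45]
```

Run:
```python
from h import *
np.set_printoptions(precision=3,suppress=True)
delta([720,127,240],toolR(160),8)
```

```text
n 8 tot [0.192 0.52  0.081] [0.115 0.314 0.002] per row [0.024 0.065 0.01 ] [0.014 0.039 0.   ]
```

>>> move_arm(rows=[{"linear": [0.024,0.065,0.01],"dr": [0.0144,0.0393,0],"hand": 0},{"linear": [0.024,0.065,0.01],"dr": [0.0144,0.0393,0],"hand": 0},{"linear": [0.024,0.065,0.01],"dr": [0.0144,0.0393,0],"hand": 0},{"linear": [0.024,0.065,0.01],"dr": [0.0144,0.0393,0],"hand": 0},{"linear": [0.024,0.065,0.01],"dr": [0.0144,0.0393,0],"hand": 0},{"linear": [0.024,0.065,0.01],"dr": [0.0144,0.0393,0],"hand": 0},{"linear": [0.024,0.065,0.01],"dr": [0.0144,0.0393,0],"hand": 0},{"linear": [0.024,0.065,0.01],"dr": [0.0144,0.0393,0],"hand": 0},{"linear": [0,0,0],"dr": [0,0,0],"hand": 0},{"linear": [0,0,0],"dr": [0,0,0],"hand": 0}])

```text
time: 21.3
ee_pos: [718.2, 127.3, 236.4]
orientation: [0.174, 0.985, -0.002, -0.002]
ft_force: [0.1, 0.0, -0.0]
gripper_width: 1.002
grip_force: 0.0
```

Run:
```python
from h import *
np.set_printoptions(precision=3,suppress=True)
d=snap("wrist","w12");S=sense();print(S["time"],S["ee_pos"],S["joint_pos"],Ro.from_quat(S["orientation"]).as_euler('ZYX',degrees=True))
print(proj(d,[648,153,116]),proj(d,[648,153,0]))
```

```text
21.35 [718.409 126.205 236.843] [ 0.333  0.774 -1.03   1.34   0.655  1.388  0.537] [ 159.876   -0.211 -179.78 ]
[321.009 137.08 ] [320.957 141.701]
```

View pics/w12.png

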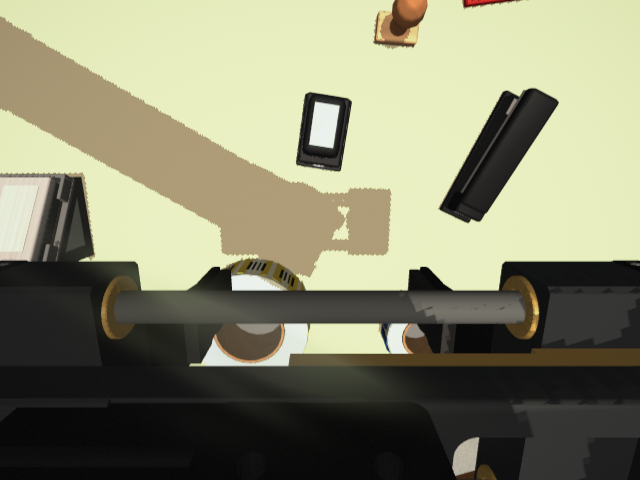

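The stamp is right below at (324,130), its white label top at (324,121), turned about 6–7° from the tool. The wood stamp (400,25) and stapler (500,155) stand clear of it.

Run:
```python
from h import *
np.set_printoptions(precision=2,suppress=True)
d,t,s=load("w12"),load("top0"),load("scene0")
def rect(h,z):
    W=np.array([onz(d,q,z)[:2] for q in h],np.float32);m=cv2.minAreaRect(W);b=cv2.boxPoints(m)
    e=[b[1]-b[0],b[2]-b[1]];e=max(e,key=np.linalg.norm);return m,np.degrees(np.arctan2(e[1],e[0]))
hb=quad(d,(285,80,365,182),lambda h:h[...,2]<90)
hl=quad(d,(300,88,348,160),lambda h:(h[...,1]<40)&(h[...,2]>150))
print("body z4",rect(hb,4));print("label z116",rect(hl,116))
lc=cv2.minAreaRect(hl)[0]
T=lambda dd,r:cv2.minAreaRect(quad(dd,r,lambda h:(h[...,2]>110)&(h[...,1]<35)))[0]
tc=T(t,(218,185,245,215));sc=T(s,(430,258,460,285));print(lc,tc,sc,tri([d,t,s],[lc,tc,sc]),tri([d,s],[lc,sc]))
print(sense()["ee_pos"])
```

```text
body z4 (((639.8519287109375, 158.19529724121094), (47.89647674560547, 72.97102355957031), 61.33773422241211), np.float32(-28.66228))
label z116 (((640.635986328125, 157.7498779296875), (18.1061954498291, 30.35492515563965), 61.29424285888672), np.float32(-28.70575))
(323.671142578125, 124.6048812866211) (226.23648071289062, 199.16891479492188) (443.1153564453125, 270.0769348144531) (array([641.12, 158.32, 117.06]), [np.float64(0.8188584236948886), np.float64(1.1321978802765327), np.float64(0.6447126314088057)]) (array([640.45, 157.96, 115.76]), [np.float64(0.13629199744244005), np.float64(0.1362919974424245)])
[718.41 126.2  236.84]
```

>>> move_arm(rows=[{"linear": [-0.0348,0.0141,-0.0386],"dr": [0,0,-0.0318],"hand": 0},{"linear": [-0.0348,0.0141,-0.0386],"dr": [0,0,-0.0318],"hand": 0},{"linear": [-0.0348,0.0141,-0.0386],"dr": [0,0,-0.0318],"hand": 0},{"linear": [0,0,0],"dr": [0,0,0],"hand": 0},{"linear": [0,0,0],"dr": [0,0,0],"hand": 0}])

```text
time: 21.98
ee_pos: [642.0, 157.6, 152.2]
orientation: [0.249, 0.969, -0.0, -0.001]
ft_force: [0.3, -0.0, 0.2]
gripper_width: 0.999
grip_force: 0.0
```

Run:
```python
from h import *
np.set_printoptions(precision=3,suppress=True)
S=sense();print(S["time"],S["ee_pos"]);delta([640.2,158,94],toolR(151.3),3)
```

```text
21.975 [641.954 157.574 152.175]
n 3 tot [-0.002  0.001 -0.078] [ 0.    -0.001  0.001] per row [-0.001  0.    -0.026] [ 0. -0.  0.]
```

>>> move_arm(rows=[{"linear": [-0.001,0,-0.026],"dr": [0,0,0],"hand": 0},{"linear": [-0.001,0,-0.026],"dr": [0,0,0],"hand": 0},{"linear": [0,0,-0.026],"dr": [0,0,0],"hand": 0.2},{"linear": [0,0,0],"dr": [0,0,0],"hand": 0.4},{"linear": [0,0,0],"dr": [0,0,0],"hand": 0.5},{"linear": [0,0,0],"dr": [0,0,0],"hand": 0.6},{"linear": [0,0,0],"dr": [0,0,0],"hand": 0.7},{"linear": [0,0,0],"dr": [0,0,0],"hand": 0.85},{"linear": [0,0,0],"dr": [0,0,0],"hand": 0.85},{"linear": [0,0,0],"dr": [0,0,0],"hand": 0.85}])

```text
time: 23.22
ee_pos: [639.4, 159.3, 93.2]
orientation: [0.248, 0.969, 0.0, -0.001]
ft_force: [-0.1, 0.0, 1.5]
gripper_width: 0.318
grip_force: 30.0
```

Run:
```python
from h import *
np.set_printoptions(precision=4,suppress=True)
S=sense();print(S["time"],S["ee_pos"],S["gripper_width"]*87,S["grip_force"],S["ft_force"])
R=Ro.from_quat(S["orientation"]);print("stamp in tool",R.inv().apply(np.array([640.2,158,0])-S["ee_pos"]),R.as_euler('ZYX',degrees=True))
print("bay",BAY["stamp"]);delta(BAY["stamp"]+M@[0,0,150],RT)
```

```text
23.225 [639.3787 159.3415  93.2197] 27.70614555350366 29.999440591006874 [-0.1306  0.0267  1.5324]
stamp in tool [-1.6267 -0.716  93.216 ] [ 151.3187   -0.1613 -179.959 ]
bay [ 599.7036 -200.1441   39.3077]
n 6 tot [-0.1468 -0.4449  0.1013] [-0.1381 -0.3057  0.0933] per row [-0.0245 -0.0742  0.0169] [-0.023  -0.0509  0.0155]
```

>>> move_arm(rows=[{"linear": [0,0,0.03],"dr": [0,0,0],"hand": 0.85},{"linear": [0,0,0.05],"dr": [0,0,0],"hand": 0.85},{"linear": [0,0,0.048],"dr": [0,0,0],"hand": 0.85},{"linear": [-0.0179,-0.0488,0],"dr": [-0.0153,-0.034,0.0104],"hand": 0.85},{"linear": [-0.0179,-0.0488,0],"dr": [-0.0153,-0.034,0.0104],"hand": 0.85},{"linear": [-0.0179,-0.0488,0],"dr": [-0.0153,-0.034,0.0104],"hand": 0.85},{"linear": [-0.0179,-0.0488,0],"dr": [-0.0153,-0.034,0.0104],"hand": 0.85},{"linear": [-0.0179,-0.0488,0],"dr": [-0.0153,-0.034,0.0104],"hand": 0.85},{"linear": [-0.0179,-0.0488,0],"dr": [-0.0153,-0.034,0.0104],"hand": 0.85},{"linear": [-0.0179,-0.0488,0],"dr": [-0.0153,-0.034,0.0104],"hand": 0.85},{"linear": [-0.0179,-0.0488,0],"dr": [-0.0153,-0.034,0.0104],"hand": 0.85},{"linear": [-0.0179,-0.0488,0],"dr": [-0.0153,-0.034,0.0104],"hand": 0.85}])

```text
time: 24.72
ee_pos: [517.9, -170.8, 189.9]
orientation: [0.168, 0.951, -0.046, 0.256]
ft_force: [0.7, -0.0, -2.9]
gripper_width: 0.316
grip_force: 30.0
```

>>> move_arm(rows=[{"linear": [0,0,0],"dr": [0,0,0],"hand": 0.85},{"linear": [0,0,0],"dr": [0,0,0],"hand": 0.85}])

```text
time: 24.98
ee_pos: [518.9, -169.4, 189.9]
orientation: [0.168, 0.951, -0.045, 0.255]
ft_force: [0.3, 0.5, -2.6]
gripper_width: 0.32
grip_force: 30.0
```

Run:
```python
from h import *
np.set_printoptions(precision=2,suppress=True)
S=sense();print(S["time"],S["ee_pos"],S["joint_pos"]);intray("stamp")
d=snap("wrist","w13");snap("scene","s13");snap("top","t13")
delta(BAY["stamp"]+M@[-1.2,0,125],RT)
# stamp edges in wrist image: foot lower edge above/below gripper
g=cv2.cvtColor(d["img"],cv2.COLOR_BGR2GRAY);print([int(x) for x in g[100:260:4,320]])
tc=M.T@(S["ee_pos"]-BAY["stamp"])
for nm,X in(("handle top low edge",(-22,0,116)),("shoulder",(-31,0,53)),("foot low edge",(-36,0,9)),("foot up",(36,0,9)),("foot corner",(36,24,9))):
    P=BAY["stamp"]+M@(np.array(X)+[tc[0]+1.2,tc[1],tc[2]-93.2]);print(nm,proj(d,P),"scene",proj(load("s13"),P))
```

```text
24.975 [ 518.92 -169.44  189.89] [ 1.14  0.28 -1.06  2.21  0.94  0.42  0.58]
t 24.975 TCP in bay [  0.5   1.1 173.6] rot err deg [-0.  -0.1  0.1] F tray [-1.2  0.5 -2.3] w 0.32
n 1 tot [ 0.03 -0.01 -0.06] [-0.  0. -0.] per row [ 0.03 -0.01 -0.06] [-0.  0. -0.]
[152, 152, 152, 152, 152, 152, 153, 152, 153, 152, 152, 153, 153, 153, 153, 153, 55, 65, 64, 68, 85, 29, 29, 29, 48, 24, 25, 66, 151, 14, 21, 24, 26, 26, 14, 20, 25, 24, 12, 11]
handle top low edge [321.26 271.7 ] scene [280.86 170.59]
shoulder [320.63 217.07] scene [276.33 200.97]
foot low edge [320.37 197.34] scene [273.03 221.27]
foot up [320.25 298.37] scene [255.71 227.05]
foot corner [353.98 298.38] scene [266.65 230.98]
```

Run:
```python
from h import *
delta(BAY["stamp"]+M@[-1.0,0,114],RT,4)
```

```text
n 4 tot [ 0.0345 -0.0156 -0.0695] [-0.0004  0.0008 -0.002 ] per row [ 0.0086 -0.0039 -0.0174] [-0.0001  0.0002 -0.0005]
```

>>> move_arm(rows=[{"linear": [0.0086,-0.0039,-0.0174],"dr": [0,0,0],"hand": 0.85},{"linear": [0.0086,-0.0039,-0.0174],"dr": [0,0,0],"hand": 0.85},{"linear": [0.0086,-0.0039,-0.0174],"dr": [0,0,0],"hand": 0.85},{"linear": [0.0086,-0.0039,-0.0174],"dr": [0,0,0],"hand": 0.85},{"linear": [0,0,0],"dr": [0,0,0],"hand": 0.85},{"linear": [0,0,0],"dr": [0,0,0],"hand": 0.85},{"linear": [0,0,0],"dr": [0,0,0],"hand": 0.85}])

```text
time: 26.0
ee_pos: [544.6, -181.4, 137.4]
orientation: [0.168, 0.951, -0.045, 0.255]
ft_force: [0.5, -0.8, -1.6]
gripper_width: 0.316
grip_force: 30.0
```

Run:
```python
from h import *
np.set_printoptions(precision=2,suppress=True)
intray("stamp");d=snap("wrist","w14");delta(BAY["stamp"]+M@[-1.0,0,103],RT,1)
g=cv2.cvtColor(d["img"],cv2.COLOR_BGR2GRAY)
for u in(285,300,340,355):print(u,[int(x) for x in g[150:206:2,u]])
for v in(215,235):print(v,[int(x) for x in g[v,240:400:2]])
B=BAY["stamp"]
for nm,X in(("rim out",(-43,0,12)),("rim in",(-39,0,12)),("walls y-",(-20,-27,12)),("walls y+",(-20,27,12))):print(nm,proj(d,B+M@X))
S=sense();tc=M.T@(S["ee_pos"]-B)
for X in((-36,-24,9),(-36,24,9)):print("foot",proj(d,B+M@(np.array(X)+[tc[0]+1,tc[1],tc[2]-93.2])))
```

```text
t 26.0 TCP in bay [ -1.4  -1.4 114.1] rot err deg [ 0.  -0.1  0.1] F tray [-0.2 -0.6 -1.7] w 0.316
n 1 tot [ 0.01 -0.   -0.01] [-0.  0. -0.] per row [ 0.01 -0.   -0.01] [-0.  0. -0.]
285 [152, 152, 152, 152, 153, 153, 153, 152, 153, 101, 56, 64, 64, 62, 64, 61, 59, 55, 89, 93, 85, 118, 145, 124, 27, 20, 20, 18]
300 [153, 152, 153, 153, 153, 153, 153, 153, 153, 101, 59, 64, 64, 63, 64, 63, 58, 60, 89, 93, 84, 29, 27, 48, 44, 25, 26, 25]
340 [152, 153, 153, 153, 211, 153, 152, 152, 153, 84, 63, 67, 66, 64, 67, 65, 60, 63, 91, 90, 77, 28, 29, 47, 43, 23, 23, 24]
355 [152, 152, 153, 153, 236, 236, 213, 152, 152, 67, 63, 66, 66, 63, 66, 65, 60, 76, 144, 151, 134, 132, 146, 146, 132, 67, 48, 47]
215 [244, 243, 243, 243, 244, 244, 243, 162, 97, 123, 98, 98, 98, 96, 83, 57, 28, 39, 47, 114, 156, 157, 38, 23, 11, 11, 12, 12, 13, 12, 12, 11, 12, 13, 11, 10, 11, 12, 12, 12, 12, 12, 10, 13, 12, 11, 11, 11, 13, 11, 12, 9, 11, 14, 13, 13, 13, 26, 149, 47, 168, 154, 77, 30, 54, 172, 235, 238, 236, 235, 236, 238, 245, 245, 245, 245, 244, 245, 245, 244]
235 [243, 244, 243, 244, 244, 244, 243, 243, 244, 244, 244, 244, 244, 117, 193, 82, 84, 90, 46, 123, 156, 165, 43, 21, 24, 27, 21, 13, 15, 14, 13, 15, 13, 15, 15, 14, 13, 14, 14, 14, 13, 15, 15, 13, 14, 13, 14, 12, 14, 14, 13, 13, 14, 19, 25, 25, 21, 14, 149, 152, 152, 152, 102, 29, 80, 208, 238, 240, 238, 238, 238, 244, 245, 245, 245, 245, 245, 245, 245, 245]
rim out [322.15 184.41]
rim in [322.13 190.09]
walls y- [284.69 216.47]
walls y+ [359.44 216.49]
foot [283.74 196.99]
foot [356.3  197.02]
```

>>> move_arm(rows=[{"linear": [0.004,-0.0005,-0.0062],"dr": [0,0,0],"hand": 0.85},{"linear": [0.004,-0.0004,-0.0062],"dr": [0,0,0],"hand": 0.85},{"linear": [0,0,0],"dr": [0,0,0],"hand": 0.85},{"linear": [0,0,0],"dr": [0,0,0],"hand": 0.85}])

```text
time: 26.55
ee_pos: [550.3, -182.2, 127.3]
orientation: [0.168, 0.951, -0.045, 0.255]
ft_force: [0.9, -0.9, -2.3]
gripper_width: 0.321
grip_force: 30.0
```

Run:
```python
from h import *
np.set_printoptions(precision=4,suppress=True)
intray("stamp");delta(BAY["stamp"]+M@[-1.0,0,97],RT,1);print(M@[0,0,-1]/750)
```

```text
t 26.55 TCP in bay [ -1.5  -0.1 102.5] rot err deg [0.  0.  0.1] F tray [-0.1 -0.5 -2.6] w 0.321
n 1 tot [ 0.0041 -0.0013 -0.006 ] [-0.0005 -0.     -0.0007] per row [ 0.0041 -0.0013 -0.006 ] [-0.0005 -0.     -0.0007]
[ 0.0006 -0.0002 -0.0012]
```

>>> move_arm(rows=[{"linear": [0.002,-0.0007,-0.003],"dr": [0,0,0],"hand": 0.85},{"linear": [0.0021,-0.0006,-0.003],"dr": [0,0,0],"hand": 0.85},{"linear": [0,0,0],"dr": [0,0,0],"hand": 0.85},{"linear": [0,0,0],"dr": [0,0,0],"hand": 0.85}])

```text
time: 27.05
ee_pos: [553.4, -183.3, 122.9]
orientation: [0.168, 0.951, -0.045, 0.255]
ft_force: [0.3, 0.5, -2.5]
gripper_width: 0.321
grip_force: 30.0
```

Run:
```python
from h import *
np.set_printoptions(precision=4,suppress=True)
intray("stamp");delta(BAY["stamp"]+M@[-1.0,0,94.5],RT,1)
```

```text
t 27.05 TCP in bay [-0.9 -0.1 97.1] rot err deg [ 0.  -0.   0.1] F tray [-1.1  0.6 -2.2] w 0.321
n 1 tot [ 0.0015 -0.0005 -0.0031] [-0.0005  0.0001 -0.0006] per row [ 0.0015 -0.0005 -0.0031] [-0.0005  0.0001 -0.0006]
```

>>> move_arm(rows=[{"linear": [0.0008,-0.0002,-0.0016],"dr": [0,0,0],"hand": 0.85},{"linear": [0.0007,-0.0003,-0.0015],"dr": [0,0,0],"hand": 0.85},{"linear": [0,0,0],"dr": [0,0,0],"hand": 0.85},{"linear": [0,0,0],"dr": [0,0,0],"hand": 0.85}])

```text
time: 27.55
ee_pos: [554.3, -183.6, 121.3]
orientation: [0.168, 0.951, -0.045, 0.255]
ft_force: [-6.3, 1.5, 7.5]
gripper_width: 0.321
grip_force: 30.0
```

Run:
```python
from h import *
np.set_printoptions(precision=4,suppress=True)
intray("stamp")
```

```text
t 27.55 TCP in bay [-0.9 -0.1 95.2] rot err deg [-0. -0.  0.] F tray [-1.8 -0.7  9.8] w 0.321
```

>>> move_arm(rows=[{"linear": [0.0003,-0.0001,-0.0006],"dr": [0,0,0],"hand": 0.85},{"linear": [0,0,0],"dr": [0,0,0],"hand": 0.85},{"linear": [0,0,0],"dr": [0,0,0],"hand": 0.85},{"linear": [0,0,0],"dr": [0,0,0],"hand": 0.6},{"linear": [0,0,0],"dr": [0,0,0],"hand": 0.5},{"linear": [0,0,0],"dr": [0,0,0],"hand": 0.4},{"linear": [0,0,0],"dr": [0,0,0],"hand": 0.3}])

```text
time: 28.42
ee_pos: [554.9, -183.8, 120.2]
orientation: [0.168, 0.951, -0.045, 0.255]
ft_force: [-0.4, 0.2, 0.1]
gripper_width: 0.629
grip_force: 0.0
```

Run:
```python
from h import *
intray("stamp");print(sense()["grip_force"])
```

```text
t 28.425 TCP in bay [-0.9 -0.  93.9] rot err deg [ 0. -0.  0.] F tray [-0.3  0.   0.3] w 0.629
0.0
```

>>> move_arm(rows=[{"linear": [-0.0063,0.0023,0.0115],"dr": [0,0,0],"hand": 0.3},{"linear": [-0.0188,0.0069,0.0346],"dr": [0,0,0],"hand": 0.3},{"linear": [-0.025,0.0092,0.0462],"dr": [0,0,0],"hand": 0.3},{"linear": [-0.025,0.0092,0.0462],"dr": [0,0,0],"hand": 0.3},{"linear": [0,0,0],"dr": [0,0,0],"hand": 0.3},{"linear": [0,0,0],"dr": [0,0,0],"hand": 0.3}])

```text
time: 29.18
ee_pos: [498.1, -163.9, 223.6]
orientation: [0.169, 0.951, -0.045, 0.255]
ft_force: [-0.1, 0.3, -0.5]
gripper_width: 0.697
grip_force: 0.0
```

Run:
```python
from h import *
np.set_printoptions(precision=1,suppress=True)
intray("stamp");t=snap("top","t15");s=snap("scene","s15");w=snap("wrist","w15")
B=BAY["stamp"]
for n,d,c in(("scene",s,lambda h:(h[...,2]>110)&(h[...,1]<35)),("top",t,lambda h:(h[...,2]>110)&(h[...,1]<35))):
    p=proj(d,B+M@[0,0,116]);u,v=p.astype(int)
    try: print(n,"label pred",p,"seen",cv2.minAreaRect(quad(d,(u-14,v-14,u+15,v+15),c)))
    except Exception as e: print(n,p,e)
for nm,X in(("pad",BAY["pad"]+M@[0,0,20]),("roll",BAY["roll"]+M@[0,0,38])):print(nm,proj(s,X),proj(w,X))
```

```text
t 29.175 TCP in bay [ -1.3  -0.9 213.6] rot err deg [ 0.  0. -0.] F tray [-0.4  0.2 -0.3] w 0.697
scene [267.3 211. ] attempt to get argmax of an empty sequence
top label pred [359.8 241.6] seen ((359.5773620605469, 241.2010498046875), (7.310492992401123, 11.676482200622559), 23.96249008178711)
pad [282.4 266.8] [379.6 227.3]
roll [232.8 237.1] [248.8 219.8]
```

```bash
python3 -c "
from h import *
print(job_done())"
```

```text
the job is handed in; nothing more can be done
None
```

I handed the job in at about 29 s of the 72 s allowed. The ink pad and label roll were placed first, then the stamp was set on the middle bay's floor and released. My camera checks put each within about 2 mm of its bay's middle, though I didn't re-check the pad and roll after placing the stamp, and no verdict came back.

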